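# Make up two lock-up kits on fenced kit boards

### The job

Make up two kits, the long plywood board first and then the short one. On each board push its steel bar home into the corner, with a long side flat against the tall fence and an end against the low fence (the long bar on the long board, the short bar on the short board), and only then pack the board's second part flat on the board against the bar's free long side, near the middle of the bar: the quoin with its long side to the long bar, the loupe upright against the short bar. Let go of everything, and leave the pen, the T-handled key and the note book where they lie.

Things in the scene. Friction and masses are not known exactly. Their poses are not given: they have to be found in the camera images.
- long_board: Long plywood kit board, 115 mm (x) by 200 mm (y), no walls at -x and -y. Fixed. Origin: centre of its underside. Its floor is 6 mm thick (top 6 mm above the table). Along its whole +x edge stands the tall back fence, 10 mm thick and 22 mm above the floor (inner face at x = +47.5 mm); along its +y edge the low end fence, 10 mm thick, 10 mm above the floor (inner face at y = +90 mm). Reference corner: +x, +y.
- short_board: Short plywood kit board, 115 mm (x) by 125 mm (y), no walls at -x and +y. Fixed. Origin: centre of its underside. Its floor is 6 mm thick (top 6 mm above the table). Along its whole +x edge stands the tall back fence, 10 mm thick and 22 mm above the floor (inner face at x = +47.5 mm); along its -y edge the low end fence, 10 mm thick, 10 mm above the floor (inner face at y = -52.5 mm). Reference corner: +x, -y.
- long_bar: The longer of the two flat dark steel bars with a small hole near one end: 34 mm (x) by 112 mm (y) by 10 mm high, about 0.25 kg, lying flat, loose. Origin: centre of the underside.
- short_bar: The shorter of the two flat dark steel bars with a small hole near one end: 34 mm (x) by 85 mm (y) by 10 mm high, about 0.25 kg, lying flat, loose. Origin: centre of the underside.
- quoin: Quoin: small dark grey steel locking block with a black round socket in its top, 24 mm (x) by 52 mm (y) by 17 mm high (sides solid to 16 mm), 0.1 kg, loose. Origin: centre of the underside.
- loupe: Loupe: small black round magnifier standing upright, 37 mm diameter at the widest, 38 mm high, loose. Origin: centre of the underside, z up.
- black_pen: Bystander: black marker pen lying on the table, 136 mm long (y), 12 mm thick. Origin: centre of the underside.
- t_key: Bystander: T-handled steel key lying on the table, 70 by 94 by 11 mm. Origin: centre of the underside.
- note_book: Bystander: closed dark blue note book, 114 by 155 by 15 mm. Origin: centre of the underside.
Things that resemble listed ones, but are neither listed nor needed, are in the scene too. Of the things shaped like the quoin, the grey one is meant.

How it is judged:
By the outcome, as a careful person would: the job done as asked, in the order asked, and still so for the second after the job is handed in, with the robot touching nothing.
It also fails if it takes over 128 s, if anything falls off the work surface, if the arm or the gripper's body presses on something with over 40 N, if the wrist force passes 120 N, or if a joint passes its speed limit or range.

### The arm

A 7-joint arm with a two-finger parallel gripper is mounted at the origin on a cart in front of the work surface, level with it; the furniture and walls round the work are solid. World frame = base frame: x ahead of the robot, y to its left, z up, the work surface at z = 0. Lengths are in m, angles in degrees, forces in N, time in s.
With the tool pointing down it reaches from about 0.425 to 0.875 m from the base axis. Payload 4.7 kg.
Tool frame: the origin (TCP) lies at the very end of the fingers, on their centre line; the grasp point (between the pads) lies behind it (env.pinch_z is the z of the grasp point in the tool frame, in m); z points along the fingers, y is the direction in which the jaws open and shut (so a half turn about z gives the same grasp; the last joint's range is limited). The gripper opens to 87 mm and grips with 3 to 60 N. Pads are 19 mm wide; open, the fingers measure 117 mm over their backs; the gripper's body (75 mm by 190 mm) begins 51 mm behind the grasp point.
Start: joints at [70.365, 18.392, -4.016, 83.108, 1.295, 78.541, -3.26], TCP at [0.227, -0.609, 0.223] pointing down, gripper open.
Joint ranges: [-163.93, 163.93], [-17.29, 119.83], [-79.2, 71.16], [3.27, 140.29], [-89.18, 269.18], [5.43, 117.66], [-154.24, 154.24]. Speed limits (degrees/s): [147.25, 147.25, 180, 180, 180, 180, 180].

### API

Orientations are given as [roll, pitch, yaw] about the fixed x, y, z axes, in that order (R = Rz(yaw) Ry(pitch) Rx(roll)).
In Python, from cell import readout, read_camera, env gives the robot as it stands. The module is installed in compiled form; this text tells all that it offers.
- The arm moves only by the tool servo_tool, never from a script. Its argument "plan" is a list that holds one entry, the list of rows, each a list of 5 numbers: the finger opening in m, from 0 to 0.087, then the shift along the tool's x, y, z in m, then the turn about the tool's z in rad. In form: [[[jaw, x, y, z, yaw], ...]]. A call has 1 to 12 rows; each row is the pose to reach, as a shift and turn from the pose measured when the call began, along the tool's axes at that moment; what a row does not reach only later rows make up. A row lasts 1/12 s, in which the tool goes at most 41.7 mm and 7.16 degrees, less where a joint would pass 70% of its speed; a pose out of reach is approached as far as the arm can. A call with a gripper value outside its range is refused whole. The fingers move at their own pace and stop on an object; "force" is the grip in N (left out, the last holds). Time passes only in rows, so rows that repeat a pose let the fingers close. It gives the time, the measured TCP pose, the force and the opening at its end, in the units of the state.
- readout.get_obs(): the state, without advancing time (a new reading comes with each control period).
- read_camera(name): name is "side" or "top" or "wrist"; returns a dict with "image" (420x560x3 uint8, red, green, blue), "range_z" (420x560 float32, m along the optical axis (not along the pixel's ray), 0 where there is no reading), "mtx" (3x3 intrinsics, pixels), "camera_from_world" (4x4, takes a point from world to camera coordinates). Camera axes: x right, y up, looking along -z (the intrinsics and any distortion apply to the point x, -y, -z); pixel columns grow to the right and rows downward; lengths in m; the calibration is good to about 2 mm. A picture is of the moment at which its call begins.
- env.sign_off(): hands the job in, once; it reports no verdict.
The state is a dict: "time_s": time; "qpos": joint angles; "joint_velocities": joint speeds; "effort": joint torques, N m; "tool_pos": TCP position; "tool_rot": TCP orientation; "force": force on the tool from outside, world axes, zero at the start; "wrist_torque": the same for the moment, N m; "grip_width": finger opening in m.
Only numpy, scipy, OpenCV 4.12 (cv2) and the standard library are available. Lean on these libraries where they do the work, as an engineer would, in place of code of your own. Each camera call takes 0.05 s, during which the arm holds its last target. There are 200 camera calls.

## Working session

There is one attempt and no reset: what is moved stays moved. The work goes in short steps, Python scripts to look and compute and a tool call to move; the robot and the scene stay as the last step left them, time stands still between calls to the robot, and variables do not carry over. Pictures are saved under pics/ and viewed, about 12 in all and at most 16, crops included, and the job is handed in when it is done.

Besides the shell and the picture viewer there is one more tool, called after "Emit:" as a command line: name --argument value ..., lists and objects as JSON in quotes. servo_tool: Moves the arm, as the interface text tells. Its arguments: {"type":"object","properties":{"plan":{"type":"array"},"force":{"type":"number"}},"required":["plan"]}

```bash
ls; mkdir -p pics; cat > h.py <<'E'
import numpy as np, cv2
from cell import readout, read_camera, env
def cam(n):
    d=read_camera(n); return d
def save(n,d,crop=None,s=1):
    im=d["image"][:,:,::-1]
    if crop: x0,y0,x1,y1=crop; im=im[y0:y1,x0:x1]
    im=cv2.resize(im,None,fx=s,fy=s,interpolation=cv2.INTER_CUBIC); cv2.imwrite("pics/%s.png"%n,im)
def px(d,u,v,z=None):
    """pixel -> world on plane z (or by depth if z None)"""
    K=d["mtx"];T=np.linalg.inv(d["camera_from_world"])
    r=np.array([(u-K[0,2])/K[0,0],-(v-K[1,2])/K[1,1],-1.])
    if z is None: return (T@np.r_[r*d["range_z"][int(round(v)),int(round(u))],1])[:3]
    o=T[:3,3];w=T[:3,:3]@r
    return o+w*(z-o[2])/w[2]
def proj(d,p):
    c=d["camera_from_world"]@np.r_[p,1];K=d["mtx"]
    return K[0,0]*c[0]/-c[2]+K[0,2],K[1,1]*c[1]/c[2]+K[1,2]
def st():
    o=readout.get_obs()
    for k in("time_s","tool_pos","tool_rot","force","grip_width","qpos"):print(k,np.round(o[k],4))
E
python3 - <<'E'
from h import *
st();print(env.pinch_z)
for n in("top","side"):
    d=cam(n);save(n+"0",d,s=1.4);np.savez("pics/%s0.npz"%n,**d);print(d["mtx"],d["camera_from_world"].round(3))
E
```

```text
pics
time_s 0.0
tool_pos [ 0.2268 -0.6086  0.2215]
tool_rot [-1.798919e+02  6.600000e-03  2.044520e+01]
force [0.2008 0.4093 0.3089]
grip_width 0.0872
qpos [70.3634 18.4382 -4.0143 83.1751  1.2955 78.5401 -3.2601]
-0.0187
[[403.2621753    0.         272.56028651]
 [  0.         403.2621753  203.23791409]
 [  0.           0.           1.        ]] [[ 0.031 -0.999  0.014  0.128]
 [ 0.985  0.032  0.169 -0.587]
 [-0.169  0.008  0.986 -0.94 ]
 [ 0.     0.     0.     1.   ]]
[[445.32529061   0.         269.29592786]
 [  0.         445.32529061 209.85525772]
 [  0.           0.           1.        ]] [[-0.866 -0.5    0.012  0.589]
 [ 0.185 -0.298  0.937 -0.107]
 [-0.464  0.813  0.35  -0.969]
 [ 0.     0.     0.     1.   ]]
```

View pics/top0.png

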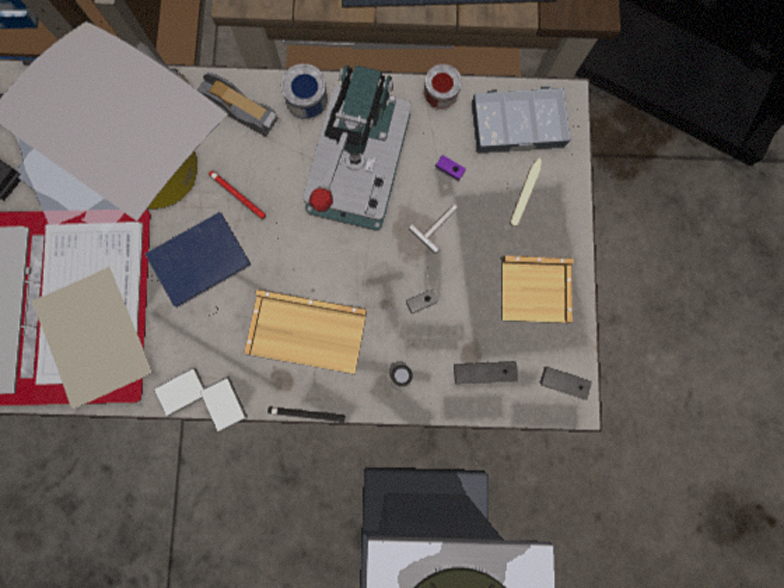

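View pics/side0.png

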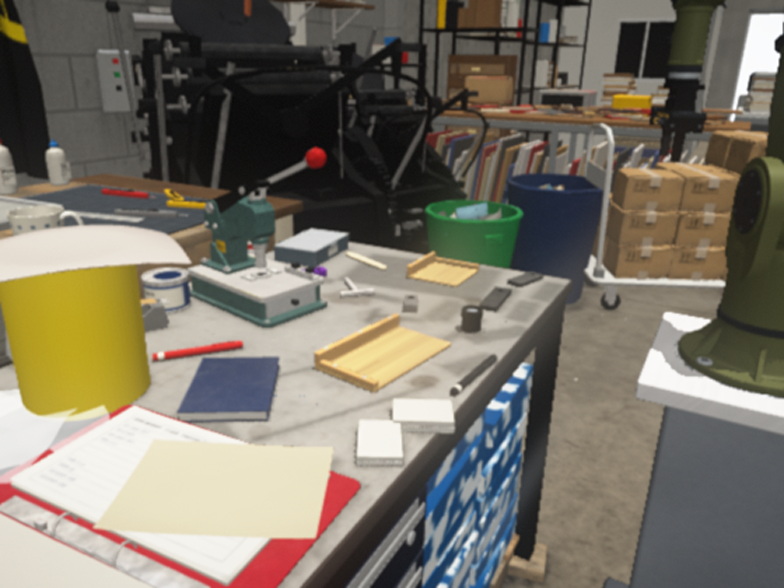

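```bash
python3 - <<'E'
from h import *
d=dict(np.load("pics/top0.npz"));save("top0a",d,(165,175,295,272),6);save("top0b",d,(270,175,430,295),5)
for n,u,v in(("longbar",485,372),("shortbar",566,383),("quoin",415,300),("loupe",401,375),("lb",306,332),("sb",537,290)):print(n,px(d,u/1.4,v/1.4).round(4))
E
```

```text
longbar [ 0.438  -0.0431  0.0089]
shortbar [ 0.4231 -0.187   0.0104]
quoin [0.5625 0.0849 0.0157]
loupe [0.4279 0.1076 0.032 ]
lb [0.4994 0.2795 0.0052]
sb [ 0.5898 -0.1393  0.006 ]
```

View pics/top0a.png

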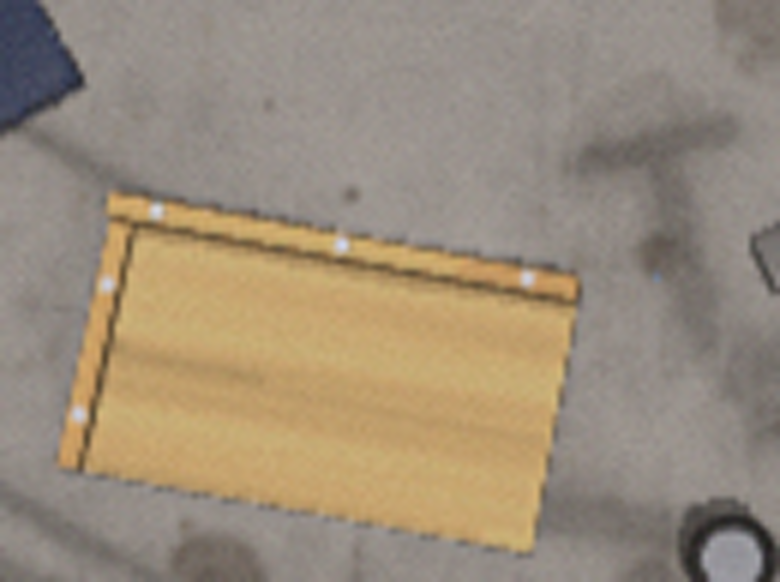

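View pics/top0b.png

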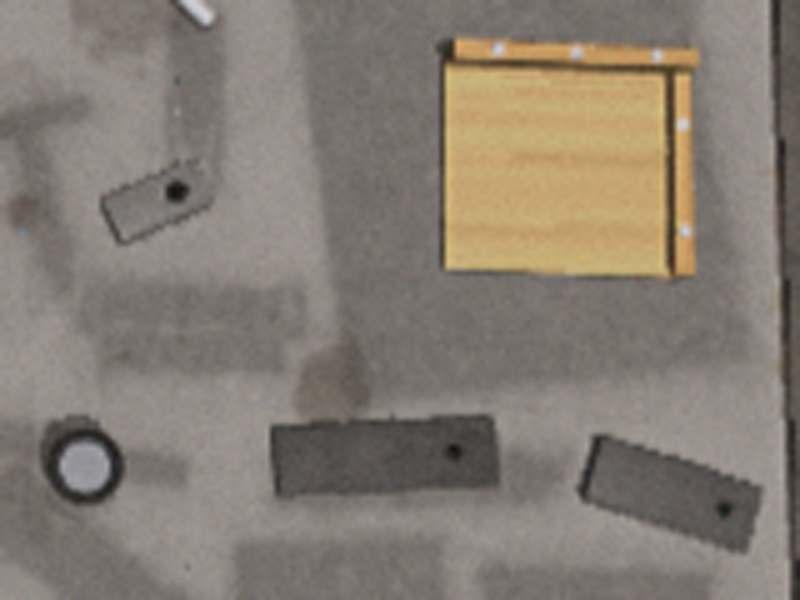

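```bash
cat >> h.py <<'E'
from scipy.optimize import least_squares
def fit(d,P,U,g):
    """planar pose x,y,yaw(deg) from model points and pixels"""
    P=np.array(P,float)/1000
    def w(p):
        c,s=np.cos(p[2]),np.sin(p[2]);return [(p[0]+c*a-s*b,p[1]+s*a+c*b,z) for a,b,z in P]
    f=lambda p:(np.array([proj(d,q) for q in w(p)])-U).ravel()
    r=least_squares(f,[g[0],g[1],np.radians(g[2])]);p=r.x
    return np.r_[p[:2],np.degrees(p[2])],np.abs(r.fun).max()
def go(x,y,z,yaw):
    """shift/turn in tool axes from now to the target TCP pose (tool down)"""
    from scipy.spatial.transform import Rotation as R
    o=readout.get_obs();M=R.from_euler("xyz",o["tool_rot"],degrees=True).as_matrix()
    s=M.T@(np.array([x,y,z])-o["tool_pos"]);t=-((yaw-o["tool_rot"][2]+90)%180-90)
    print("to",(x,y,z,yaw),"shift",s.round(4),"turn rad",round(np.radians(t),3),"rows",round(abs(t)/7.16,1))
E
python3 - <<'E'
from h import *
d=dict(np.load("pics/top0.npz"))
u=lambda L,x0,y0,s:(np.array(L)+.5)/s-.5+[x0,y0]
A=lambda L:u(L,165,175,6); B=lambda L:u(L,270,175,5)
print("lboard",fit(d,[(-57.5,-100,6),(-57.5,100,16),(57.5,100,28),(57.5,-100,28),(47.5,-100,28)],A([(532,553),(60,466),(110,190),(580,270),(578,300)]),(.5,.28,-10)))
print("sboard",fit(d,[(-57.5,62.5,6),(-57.5,-62.5,16),(57.5,-62.5,28),(57.5,62.5,28),(47.5,62.5,28)],B([(444,270),(695,277),(700,48),(455,38),(455,63)]),(.59,-.14,0)))
q=lambda a,b,z:[(a,b,z),(a,-b,z),(-a,-b,z),(-a,b,z)]
print("lbar",fit(d,q(17,56,10),B([(272,425),(494,415),(498,488),(275,495)]),(.438,-.043,0)))
print("sbar",fit(d,q(17,42.5,10),B([(605,437),(762,487),(746,552),(590,500)]),(.423,-.187,-15)))
print("quoin",fit(d,q(12,26,17),B([(102,202),(195,160),(213,205),(125,243)]),(.56,.08,20)))
print("loupe",px(d,*B([(86,464)])[0],.038))
go(.47,-.0437,.2,92)
E
```

```text
lboard (array([ 0.50036436,  0.27915958, -8.22132596]), np.float64(0.657776861862402))
sboard (array([ 0.58941586, -0.13725606, -0.31217703]), np.float64(0.7616059105693864))
lbar (array([ 0.43798621, -0.04322224,  3.83671507]), np.float64(0.44166867832223033))
sbar (array([  0.42366179,  -0.18828948, -15.97759656]), np.float64(1.0791109679578312))
quoin (array([ 0.56073501,  0.07244126, 25.91585323]), np.float64(0.6012755138644934))
loupe [0.42891059 0.1070221  0.038     ]
to (0.47, -0.0437, 0.2, 92) shift [ 0.4252 -0.4444  0.0223] turn rad -1.249 rows 10.0
```

Emit:
servo_tool --plan '[[[0.087,0.415,-0.454,0.03,-1.28],[0.087,0.415,-0.454,0.03,-1.28],[0.087,0.415,-0.454,0.03,-1.28],[0.087,0.415,-0.454,0.03,-1.28],[0.087,0.415,-0.454,0.03,-1.28],[0.087,0.415,-0.454,0.03,-1.28],[0.087,0.415,-0.454,0.03,-1.28],[0.087,0.415,-0.454,0.03,-1.28],[0.087,0.415,-0.454,0.03,-1.28],[0.087,0.415,-0.454,0.03,-1.28],[0.087,0.415,-0.454,0.03,-1.28],[0.087,0.415,-0.454,0.03,-1.28]]]' --force 20

```text
time_s: 1.1
tool_pos: [0.4137, -0.1439, 0.1978]
tool_rot: [-180.0, -0.1, 93.9]
force: [1.2, 0.0, -0.9]
grip_width: 0.087
```

```bash
python3 - <<'E'
from h import *
st();go(.438,-.0432,.16,93.8)
E
```

```text
time_s 1.1
tool_pos [ 0.4137 -0.1439  0.1978]
tool_rot [-1.799575e+02 -5.880000e-02  9.385710e+01]
force [ 1.165   0.0246 -0.8532]
grip_width 0.087
qpos [ 49.1561  -6.3859 -30.9167 112.337   -3.4616  73.2381  23.2564]
to (0.438, -0.0432, 0.16, 93.8) shift [0.0988 0.031  0.0379] turn rad 0.001 rows 0.0
```

Emit:
servo_tool --plan '[[[0.087,0.099,0.031,0.038,0],[0.087,0.099,0.031,0.038,0],[0.087,0.099,0.031,0.038,0],[0.087,0.099,0.031,0.038,0],[0.087,0.099,0.031,0.038,0]]]'

```text
time_s: 1.52
tool_pos: [0.4374, -0.0414, 0.1592]
tool_rot: [-179.9, -0.1, 94.1]
force: [-0.3, -1.4, 0.5]
grip_width: 0.0873
```

```bash
python3 - <<'E'
from h import *
st();d=cam("wrist");save("w1",d,s=1.2);np.savez("pics/w1.npz",**d)
print(d["camera_from_world"].round(3))
q=lambda p:print(np.round(proj(d,p),1))
c,s=np.cos(.067),np.sin(.067)
for a,b in((17,56),(17,-56),(-17,-56),(-17,56)):q((.438+(c*a-s*b)/1e3,-.0432+(s*a+c*b)/1e3,.01))
E
```

```text
time_s 1.5167
tool_pos [ 0.4374 -0.0414  0.1592]
tool_rot [-1.798644e+02 -6.970000e-02  9.409800e+01]
force [-0.3329 -1.3999  0.549 ]
grip_width 0.0873
qpos [ 43.3319  -4.2761 -39.2482 114.9091  -2.958   68.5752   9.3483]
[[ 0.997  0.072 -0.002 -0.433]
 [-0.07   0.964 -0.258  0.085]
 [-0.016  0.257  0.966 -0.311]
 [ 0.     0.     0.     1.   ]]
[297.9 143. ]
[295.6 254.1]
[262.6 253.9]
[261.7 142.8]
```

View pics/w1.png

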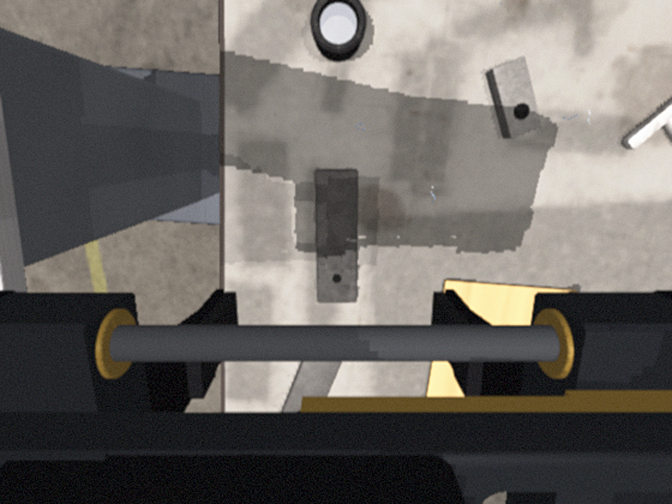

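Emit:
servo_tool --plan '[[[0.06,-0.002,0,0.04,0],[0.06,-0.002,0,0.08,0],[0.06,-0.002,0,0.115,0],[0.06,-0.002,0,0.14,0],[0.06,-0.002,0,0.15,0],[0.06,-0.002,0,0.155,0],[0.06,-0.002,0,0.155,0],[0.06,-0.002,0,0.155,0],[0.02,-0.002,0,0.155,0],[0.02,-0.002,0,0.155,0],[0.02,-0.002,0,0.155,0],[0.02,-0.002,0,0.155,0]]]' --force 30

```text
time_s: 2.57
tool_pos: [0.438, -0.0452, 0.0053]
tool_rot: [-180.0, 0.0, 93.9]
force: [-0.0, -0.6, -0.4]
grip_width: 0.0415
```

Emit:
servo_tool --plan '[[[0.02,0,0,0,0],[0.02,0,0,0,0],[0.02,0,0,0,0],[0.02,0,0,-0.02,0],[0.02,0,0,-0.05,0],[0.02,0,0,-0.08,0],[0.02,0,0,-0.08,0]]]'

```text
time_s: 3.15
tool_pos: [0.4416, -0.0455, 0.0899]
tool_rot: [179.6, 0.2, 93.9]
force: [1.9, 0.7, -2.5]
grip_width: 0.0335
```

```bash
cat >> h.py <<'E'
LB=(.5004,.2792,-8.2); SB=(.5894,-.1373,-.3)
def bw(B,a,b):
    """board point (mm) -> world"""
    t=np.radians(B[2]);c,s=np.cos(t),np.sin(t);a,b=a/1e3,b/1e3
    return B[0]+c*a-s*b,B[1]+s*a+c*b
E
python3 - <<'E'
from h import *
st()
# bar centre target in board: x=47.5-17-24, y=90-56-4
x,y=bw(LB,6.5,30);print(x,y);go(x,y,.085,81.8);go(x,y,.014,81.8)
E
```

```text
time_s 3.15
tool_pos [ 0.4416 -0.0455  0.0899]
tool_rot [1.795747e+02 1.780000e-01 9.392360e+01]
force [ 1.9474  0.6549 -2.4781]
grip_width 0.0335
qpos [ 43.4147   1.1881 -40.9528 119.3587   1.0562  59.3057   5.8595]
0.5111124135120659 0.30796619885814785
to (np.float64(0.5111124135120659), np.float64(0.30796619885814785), 0.085, 81.8) shift [0.3479 0.0935 0.0045] turn rad 0.212 rows 1.7
to (np.float64(0.5111124135120659), np.float64(0.30796619885814785), 0.014, 81.8) shift [0.3481 0.093  0.0755] turn rad 0.212 rows 1.7
```

Emit:
servo_tool --plan '[[[0.02,0.343,0.093,0.0,0.21],[0.02,0.343,0.093,0.0,0.21],[0.02,0.343,0.093,0.0,0.21],[0.02,0.343,0.093,0.0,0.21],[0.02,0.343,0.093,0.0,0.21],[0.02,0.343,0.093,0.0,0.21],[0.02,0.343,0.093,0.0,0.21],[0.02,0.343,0.093,0.0,0.21],[0.02,0.343,0.093,0.0,0.21],[0.02,0.343,0.093,0.0,0.21],[0.02,0.343,0.093,0.0,0.21],[0.02,0.343,0.093,0.0,0.21]]]'

```text
time_s: 4.15
tool_pos: [0.5099, 0.3023, 0.0879]
tool_rot: [179.7, 0.2, 81.9]
force: [-0.4, -0.8, -2.5]
grip_width: 0.0332
```

```bash
python3 - <<'E'
from h import *
st()
x,y=bw(LB,6.5,25);go(x,y,.013,81.8)
d=cam("top");save("t1",d,(165,165,305,285),5);np.savez("pics/t1.npz",**d)
E
```

```text
time_s 4.15
tool_pos [0.5099 0.3023 0.0879]
tool_rot [179.6788   0.2055  81.9315]
force [-0.4244 -0.785  -2.5031]
grip_width 0.0332
qpos [  7.0224  25.0244 -49.7245  99.2761  21.2057  65.419  -57.1129]
to (np.float64(0.5103992688435384), np.float64(0.3030173177036089), 0.013, 81.8) shift [ 0.0011 -0.0001  0.0749] turn rad 0.002 rows 0.0
```

View pics/t1.png

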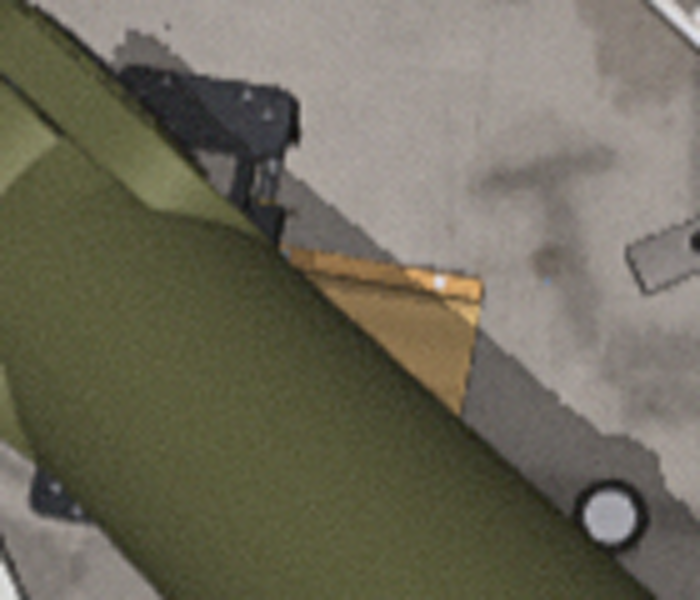

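Emit:
servo_tool --plan '[[[0.02,0.001,-0.002,0.04,0],[0.02,0.001,-0.002,0.065,0],[0.02,0.001,-0.002,0.073,0],[0.02,0.001,-0.002,0.076,0],[0.02,0.001,-0.002,0.076,0],[0.02,0.001,-0.002,0.076,0],[0.044,0.001,-0.002,0.076,0],[0.044,0.001,-0.002,0.076,0],[0.044,0.001,-0.002,0.076,0],[0.044,0.001,-0.002,0.076,0]]]'

```text
time_s: 5.03
tool_pos: [0.5097, 0.3023, 0.0128]
tool_rot: [179.6, 0.2, 81.8]
force: [-0.1, 0.2, 0.8]
grip_width: 0.0432
```

Emit:
servo_tool --plan '[[[0.044,0,0,-0.03,0],[0.044,0,0,-0.07,0],[0.044,-0.08,-0.07,-0.1,0],[0.044,-0.08,-0.07,-0.1,0.3],[0.044,-0.08,-0.07,-0.1,0.3]]]'

```text
time_s: 5.45
tool_pos: [0.4263, 0.2327, 0.113]
tool_rot: [179.5, 0.1, 67.2]
force: [0.1, 0.1, 0.2]
grip_width: 0.0442
```

```bash
python3 - <<'E'
from h import *
st()
x,y=bw(LB,-40,25);go(x,y,.10,-8.2);go(x,y,.012,-8.2)
d=cam("wrist");save("w2",d,s=1.2);np.savez("pics/w2.npz",**d)
for a,b,z in((47.5,90,28),(47.5,90,6),(-57.5,90,16),(-57.5,-100,6)):print(a,b,np.round(proj(d,(*bw(LB,a,b),z/1e3)),1)*1.2)
E
```

```text
time_s 5.45
tool_pos [0.4263 0.2327 0.113 ]
tool_rot [1.795407e+02 1.291000e-01 6.721520e+01]
force [0.104  0.1479 0.1765]
grip_width 0.0442
qpos [ 18.6216   7.5381 -53.1438 112.3102   7.2652  63.1958 -60.3422]
to (np.float64(0.46437467410632616), np.float64(0.3096495631209152), 0.1, -8.2) shift [0.0857 0.0052 0.0129] turn rad 1.316 rows 10.5
to (np.float64(0.46437467410632616), np.float64(0.3096495631209152), 0.012, -8.2) shift [0.0859 0.0045 0.1009] turn rad 1.316 rows 10.5
47.5 90 [468.6 -40.2]
47.5 90 [456.12 -23.16]
-57.5 90 [286.44  20.28]
-57.5 -100 [360.36 303.12]
```

View pics/w2.png

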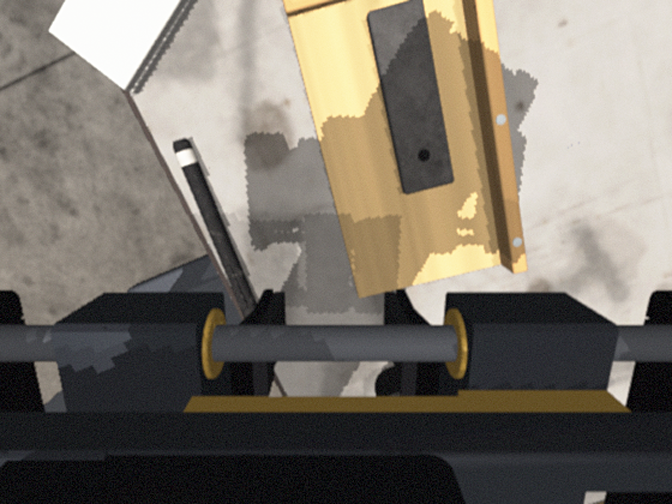

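```bash
sed -i 's/t=-((yaw-o\["tool_rot"\]\[2\]+90)%180-90)/t=-((yaw-o["tool_rot"][2]+180)%360-180)/' h.py; python3 - <<'E'
from h import *
d=dict(np.load("pics/w2.npz"))
B=np.array([(368,12),(422,0),(453,182),(405,194)])/1.2
p,e=fit(d,[(-17,56,16),(17,56,16),(17,-56,16),(-17,-56,16)],B,(.51,.305,-8));print(p,e)
t=np.radians(LB[2]);dx=p[:2]-LB[:2];print("in board",np.array([[np.cos(t),np.sin(t)],[-np.sin(t),np.cos(t)]])@dx*1e3)
x,y=bw(LB,4.5,-60);go(x,y,.10,171.8);go(x,y,.013,171.8)
E
```

```text
[ 0.51003919  0.30437802 -8.67765418] 3.101480337798421
in board [ 5.94952555 26.29542825]
to (np.float64(0.4962962570167543), np.float64(0.21917159594385788), 0.1, 171.8) shift [0.019  0.0703 0.0142] turn rad -1.832 rows 14.7
to (np.float64(0.4962962570167543), np.float64(0.21917159594385788), 0.013, 171.8) shift [0.0196 0.0694 0.1012] turn rad -1.832 rows 14.7
```

Emit:
servo_tool --plan '[[[0,0.019,0.07,0.01,-1.83],[0,0.019,0.07,0.01,-1.83],[0,0.019,0.07,0.01,-1.83],[0,0.019,0.07,0.01,-1.83],[0,0.019,0.07,0.01,-1.83],[0,0.019,0.07,0.01,-1.83],[0,0.019,0.07,0.01,-1.83],[0,0.019,0.07,0.01,-1.83],[0,0.019,0.07,0.01,-1.83],[0,0.019,0.07,0.01,-1.83],[0,0.019,0.07,0.01,-1.83],[0,0.019,0.07,0.01,-1.83]]]'

```text
time_s: 6.5
tool_pos: [0.4963, 0.2196, 0.1045]
tool_rot: [-179.7, 0.6, 153.8]
force: [0.1, -0.4, -0.1]
grip_width: 0.0005
```

Emit:
servo_tool --plan '[[[0,0,0,0,-0.37],[0,0,0,0,-0.37],[0,0,0,0,-0.37],[0,0,0,0,-0.37],[0,0,0,0,-0.37]]]'

```text
time_s: 6.92
tool_pos: [0.4965, 0.2199, 0.1045]
tool_rot: [-179.5, 0.4, 174.9]
force: [-0.2, 0.4, -0.2]
grip_width: 0.0004
```

```bash
python3 - <<'E'
from h import *
st();x,y=bw(LB,4.5,-60);go(x,y,.10,171.8);go(x,y,.013,171.8)
E
```

```text
time_s 6.9167
tool_pos [0.4965 0.2199 0.1045]
tool_rot [-179.5249    0.4262  174.8577]
force [-0.1718  0.3814 -0.1808]
grip_width 0.0004
qpos [ 30.8007  25.403  -69.4512 105.0109  26.4093  67.8188  37.5755]
to (np.float64(0.4962962570167543), np.float64(0.21917159594385788), 0.1, 171.8) shift [ 0.0002 -0.0007  0.0045] turn rad 0.053 rows 0.4
to (np.float64(0.4962962570167543), np.float64(0.21917159594385788), 0.013, 171.8) shift [0.0008 0.     0.0915] turn rad 0.053 rows 0.4
```

Emit:
servo_tool --plan '[[[0,0,0,0.035,0.053],[0,0,0,0.065,0.053],[0,0,0,0.085,0.053],[0,0,0,0.09,0.053],[0,0,0,0.09,0.053],[0,0,0.006,0.09,0.053],[0,0,0.011,0.09,0.053],[0,0,0.014,0.09,0.053],[0,0,0.016,0.09,0.053],[0,0,0.018,0.09,0.053]]]'

```text
time_s: 7.75
tool_pos: [0.4992, 0.2378, 0.0152]
tool_rot: [-179.6, 0.5, 171.8]
force: [1.1, -0.5, 0.4]
grip_width: 0.0006
```

Emit:
servo_tool --plan '[[[0,0,0.002,0,0],[0,0,0.003,0,0],[0,0,0.004,0,0],[0,0,0.005,0,0],[0,0,0.006,0,0]]]'

```text
time_s: 8.17
tool_pos: [0.5, 0.2414, 0.0152]
tool_rot: [-179.3, 0.5, 171.8]
force: [-2.4, -6.0, 7.8]
grip_width: 0.0004
```

```bash
cat >> h.py <<'E'
def inb(B,p):
    t=np.radians(B[2]);d=np.array(p[:2])-B[:2];return (np.array([[np.cos(t),np.sin(t)],[-np.sin(t),np.cos(t)]])@d*1e3).round(1)
E
python3 - <<'E'
from h import *
st();print(inb(LB,readout.get_obs()["tool_pos"]))
E
```

```text
time_s 8.1667
tool_pos [0.5    0.2414 0.0152]
tool_rot [-179.3248    0.4995  171.7692]
force [-2.3518 -5.9566  7.8165]
grip_width 0.0004
qpos [ 21.1478  32.5017 -61.3714 107.362   33.8031  60.5376  27.5382]
[  5.  -37.4]
```

Emit:
servo_tool --plan '[[[0,0,-0.006,-0.002,0],[0,0,-0.02,-0.002,0],[0,0,-0.02,0.004,0],[0,0,-0.02,0.004,0],[0,0,-0.012,0.004,0],[0,0,-0.006,0.004,0],[0,0,-0.004,0.004,0],[0,0,-0.002,0.004,0],[0,0,0,0.004,0],[0,0,0.002,0.004,0]]]'

```text
time_s: 9.0
tool_pos: [0.5003, 0.2427, 0.0111]
tool_rot: [-179.2, 0.5, 171.8]
force: [-0.6, -3.6, 2.1]
grip_width: 0.0006
```

```bash
python3 - <<'E'
from h import *
st();print(inb(LB,readout.get_obs()["tool_pos"]))
E
```

```text
time_s 9.0
tool_pos [0.5003 0.2427 0.0111]
tool_rot [-179.2095    0.4874  171.7676]
force [-0.6488 -3.632   2.0678]
grip_width 0.0006
qpos [ 20.562   32.8973 -60.9297 107.3235  34.2076  60.3491  27.1351]
[  5.1 -36.1]
```

Emit:
servo_tool --plan '[[[0,0,0.001,0,0],[0,0,0.002,0,0],[0,0,0.003,0,0],[0,0,0.004,0,0],[0,0,0.004,0,0]]]'

```text
time_s: 9.42
tool_pos: [0.501, 0.247, 0.011]
tool_rot: [-179.2, 0.5, 171.8]
force: [0.0, -2.5, 1.0]
grip_width: 0.0006
```

```bash
python3 - <<'E'
from h import *
st();print(inb(LB,readout.get_obs()["tool_pos"]))
E
```

```text
time_s 9.4167
tool_pos [0.501 0.247 0.011]
tool_rot [-179.2478    0.4997  171.7668]
force [ 0.0437 -2.5295  0.9855]
grip_width 0.0006
qpos [ 19.9752  33.1295 -60.78   106.9971  34.3254  60.447   26.771 ]
[  5.2 -31.8]
```

Emit:
servo_tool --plan '[[[0,0,0.001,0,0],[0,0,0.002,0,0],[0,0,0.003,0,0],[0,0,0.004,0,0],[0,0,0.005,0,0],[0,0,0.005,0,0]]]'

```text
time_s: 9.92
tool_pos: [0.5016, 0.2507, 0.011]
tool_rot: [-179.1, 0.5, 171.7]
force: [-1.6, -6.4, 5.3]
grip_width: 0.0005
```

```bash
python3 - <<'E'
from h import *
st();print(inb(LB,readout.get_obs()["tool_pos"]))
d=cam("side");save("s2",d,(180,180,380,320),4);np.savez("pics/s2.npz",**d)
E
```

```text
time_s 9.9167
tool_pos [0.5016 0.2507 0.011 ]
tool_rot [-179.0873    0.4805  171.7416]
force [-1.5608 -6.4492  5.3082]
grip_width 0.0005
qpos [ 19.271   33.4085 -60.5695 106.5911  34.5273  60.7573  26.3139]
[  5.3 -28. ]
```

View pics/s2.png

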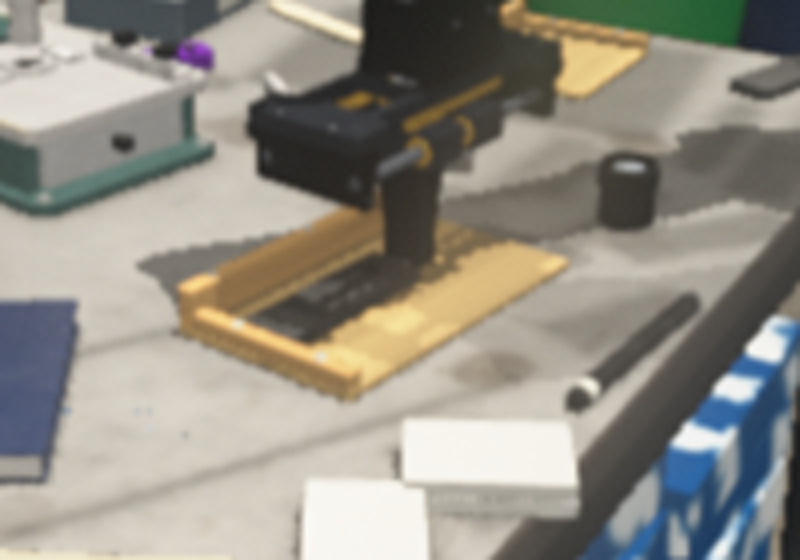

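Emit:
servo_tool --plan '[[[0,0,-0.01,0,0],[0,0,-0.01,-0.03,0],[0.05,0.02,0.02,-0.05,0],[0.05,0.05,0.06,-0.05,0],[0.05,0.05,0.06,-0.05,0],[0.05,0.05,0.06,-0.03,0],[0.05,0.05,0.06,-0.005,0],[0.05,0.05,0.06,-0.001,0],[0.05,0.05,0.06,-0.001,0],[0.05,0.05,0.06,-0.001,0]]]'

```text
time_s: 10.8
tool_pos: [0.4606, 0.3178, 0.011]
tool_rot: [-179.2, 0.4, 171.8]
force: [-0.3, 0.4, -0.2]
grip_width: 0.0451
```

Emit:
servo_tool --plan '[[[0.05,-0.01,0,0,0],[0.05,-0.02,0,0,0],[0.05,-0.027,0,0,0],[0.05,-0.032,0,0,0],[0.05,-0.036,0,0,0],[0.05,-0.039,0,0,0],[0.05,-0.042,0,0,0],[0.05,-0.042,0,0,0]]]'

```text
time_s: 11.47
tool_pos: [0.5026, 0.3119, 0.0113]
tool_rot: [-179.2, 0.5, 171.8]
force: [-1.1, 0.9, 0.5]
grip_width: 0.0504
```

```bash
python3 - <<'E'
from h import *
st();print(inb(LB,readout.get_obs()["tool_pos"]))
E
```

```text
time_s 11.4667
tool_pos [0.5026 0.3119 0.0113]
tool_rot [-179.189     0.4614  171.7535]
force [-1.069   0.8851  0.5394]
grip_width 0.0504
qpos [ 11.1329  36.3786 -58.8733 102.1598  35.9165  62.5982  21.1211]
[-2.4 32.7]
```

Emit:
servo_tool --plan '[[[0.05,-0.002,0,0,0],[0.05,-0.004,0,0,0],[0.05,-0.006,0,0,0],[0.05,-0.008,0,0,0],[0.05,-0.009,0,0,0],[0.05,-0.01,0,0,0],[0.05,-0.01,0,0,0]]]'

```text
time_s: 12.05
tool_pos: [0.5082, 0.3113, 0.011]
tool_rot: [-179.1, 0.1, 171.8]
force: [-11.6, 0.3, 7.4]
grip_width: 0.0499
```

```bash
python3 - <<'E'
from h import *
st();print(inb(LB,readout.get_obs()["tool_pos"]))
E
```

```text
time_s 12.05
tool_pos [0.5082 0.3113 0.011 ]
tool_rot [-1.790752e+02  6.530000e-02  1.718196e+02]
force [-11.5815   0.267    7.4096]
grip_width 0.0499
qpos [ 10.9699  37.0725 -58.5679 101.1794  35.9303  63.2469  21.7695]
[ 3.2 32.9]
```

Emit:
servo_tool --plan '[[[0.05,0.006,0,0,0],[0.05,0.006,0,-0.03,0],[0,0.006,-0.02,-0.05,0],[0,-0.025,-0.06,-0.05,0],[0,-0.025,-0.085,-0.05,0],[0,-0.025,-0.085,-0.03,0],[0,-0.025,-0.085,-0.005,0],[0,-0.025,-0.085,0,0],[0,-0.025,-0.085,0,0],[0,-0.025,-0.075,0,0],[0,-0.025,-0.068,0,0],[0,-0.025,-0.066,0,0]]]'

```text
time_s: 13.05
tool_pos: [0.5242, 0.246, 0.0138]
tool_rot: [-179.3, 0.2, 172.0]
force: [0.2, -0.1, 0.2]
grip_width: 0.001
```

Emit:
servo_tool --plan '[[[0,0,0.002,0,0],[0,0,0.004,0,0],[0,0,0.006,0,0],[0,0,0.007,0,0],[0,0,0.008,0,0],[0,0,0.008,0,0]]]'

```text
time_s: 13.55
tool_pos: [0.5244, 0.2477, 0.0137]
tool_rot: [-178.5, 0.1, 171.9]
force: [-5.6, -14.6, 9.7]
grip_width: 0.0009
```

```bash
python3 - <<'E'
from h import *
st();print(inb(LB,readout.get_obs()["tool_pos"]))
E
```

```text
time_s 13.55
tool_pos [0.5244 0.2477 0.0137]
tool_rot [-1.784938e+02  7.640000e-02  1.718723e+02]
force [ -5.5519 -14.5759   9.651 ]
grip_width 0.0009
qpos [ 18.1534  35.3909 -59.2601 103.197   35.305   62.9798  27.717 ]
[ 28.3 -27.7]
```

Emit:
servo_tool --plan '[[[0,0,-0.008,0,0],[0,0,-0.008,-0.03,0],[0.087,0,-0.02,-0.07,0],[0.087,0,-0.05,-0.1,-0.1],[0.087,0,-0.09,-0.1,-0.2],[0.087,0,-0.09,-0.1,-0.3],[0.087,0,-0.09,-0.1,-0.4]]]'

```text
time_s: 14.13
tool_pos: [0.5136, 0.1572, 0.117]
tool_rot: [-178.4, -0.4, -165.3]
force: [0.6, 1.1, -0.3]
grip_width: 0.026
```

```bash
python3 - <<'E'
from h import *
st();go(.5607,.0724,.11,-154.1)
d=cam("wrist");save("w3",d,s=1.2);np.savez("pics/w3.npz",**d)
q=lambda a,b:np.round(proj(d,(*bw((.5607,.0724,25.9),a,b),.017)),1)*1.2
print([q(a,b) for a,b in((12,26),(12,-26),(-12,-26),(-12,26))])
E
```

```text
time_s 14.1333
tool_pos [0.5136 0.1572 0.117 ]
tool_rot [-178.4284   -0.4111 -165.3278]
force [ 0.6038  1.0948 -0.2945]
grip_width 0.026
qpos [ 39.7273  26.4118 -73.3409 104.5079  28.3166  70.7344  62.3812]
to (0.5607, 0.0724, 0.11, -154.1) shift [-0.0241 -0.0937  0.0094] turn rad -0.196 rows 1.6
[array([245.16, 295.32]), array([176.64, 307.56]), array([166.92, 276.84]), array([236.76, 263.88])]
```

View pics/w3.png

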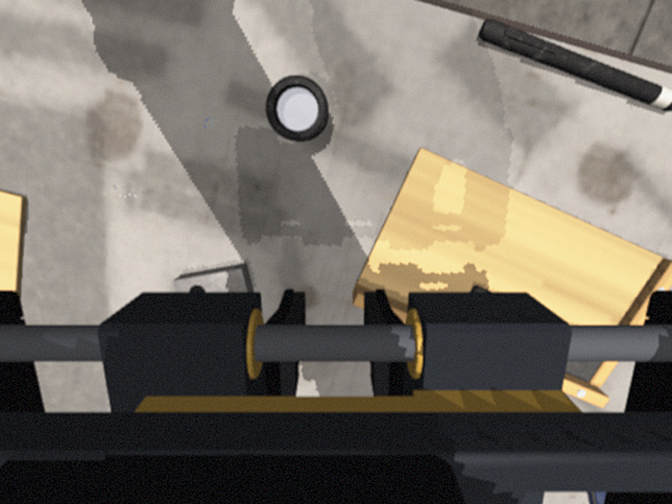

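```bash
python3 - <<'E'
from h import *
go(.560,.074,.1,115.9)
E
```

```text
to (0.56, 0.074, 0.1, 115.9) shift [-0.0232 -0.0941  0.019 ] turn rad 1.382 rows 11.1
```

Emit:
servo_tool --plan '[[[0.06,-0.006,-0.03,0,0.12],[0.06,-0.012,-0.06,0,0.25],[0.06,-0.018,-0.08,0,0.37],[0.06,-0.023,-0.094,0,0.5],[0.06,-0.023,-0.094,0.01,1.38],[0.06,-0.023,-0.094,0.01,1.38],[0.06,-0.023,-0.094,0.01,1.38],[0.06,-0.023,-0.094,0.01,1.38],[0.06,-0.023,-0.094,0.01,1.38],[0.06,-0.023,-0.094,0.01,1.38],[0.06,-0.023,-0.094,0.01,1.38],[0.06,-0.023,-0.094,0.01,1.38]]]'

```text
time_s: 15.18
tool_pos: [0.56, 0.0757, 0.1096]
tool_rot: [-179.4, 1.4, 115.9]
force: [-0.8, -0.5, -0.3]
grip_width: 0.0598
```

```bash
python3 - <<'E'
from h import *
st();go(.560,.074,.006,115.9)
E
```

```text
time_s 15.1833
tool_pos [0.56   0.0757 0.1096]
tool_rot [-179.3799    1.3863  115.8602]
force [-0.7938 -0.4689 -0.2998]
grip_width 0.0598
qpos [ 34.4337  21.4689 -54.4688 101.6821  20.4374  67.2527  -0.5513]
to (0.56, 0.074, 0.006, 115.9) shift [0.0009 0.0004 0.1036] turn rad -0.001 rows 0.0
```

Emit:
servo_tool --plan '[[[0.06,0,0,0.04,0],[0.06,0,0,0.075,0],[0.06,0,0,0.095,0],[0.06,0,0,0.103,0],[0.06,0,0,0.103,0],[0.06,0,0,0.103,0],[0.01,0,0,0.103,0],[0.01,0,0,0.103,0],[0.01,0,0,0.103,0],[0.01,0,0,0.103,0],[0.01,0,0,0.103,0],[0.01,0,0,0.103,0]]]' --force 25

```text
time_s: 16.18
tool_pos: [0.5605, 0.0731, 0.0071]
tool_rot: [-179.4, 1.4, 115.9]
force: [1.4, -0.1, 0.4]
grip_width: 0.0279
```

Emit:
servo_tool --plan '[[[0.01,0,0,0,0],[0.01,0,0,0,0],[0.01,0,0,-0.03,0],[0.01,0,0,-0.06,0],[0.01,0,0,-0.08,0],[0.01,0,0,-0.08,0]]]'

```text
time_s: 16.68
tool_pos: [0.5631, 0.0762, 0.0912]
tool_rot: [-179.8, 1.6, 115.9]
force: [0.7, -0.0, -1.0]
grip_width: 0.0241
```

```bash
python3 - <<'E'
from h import *
st()
# bar free side at 13.5; quoin centre at 13.5-12-22
x,y=bw(LB,-20,34);go(x,y,.09,81.8);go(x,y,.013,81.8)
E
```

```text
time_s 16.6833
tool_pos [0.5631 0.0762 0.0912]
tool_rot [-179.799     1.5617  115.8643]
force [ 0.7026 -0.0046 -1.0066]
grip_width 0.0241
qpos [ 33.7978  22.7835 -53.9427 102.6537  21.9445  65.1258  -1.6556]
to (np.float64(0.48545385912783157), np.float64(0.31570497052497504), 0.09, 81.8) shift [ 0.2493  0.0346 -0.0057] turn rad 0.595 rows 4.8
to (np.float64(0.48545385912783157), np.float64(0.31570497052497504), 0.013, 81.8) shift [0.2514 0.0349 0.0713] turn rad 0.595 rows 4.8
```

Emit:
servo_tool --plan '[[[0.01,0.249,0.034,-0.006,0.595],[0.01,0.249,0.034,-0.006,0.595],[0.01,0.249,0.034,-0.006,0.595],[0.01,0.249,0.034,-0.006,0.595],[0.01,0.249,0.034,-0.006,0.595],[0.01,0.249,0.034,-0.006,0.595],[0.01,0.249,0.034,-0.006,0.595],[0.01,0.249,0.034,-0.006,0.595],[0.01,0.249,0.034,-0.006,0.595],[0.01,0.249,0.034,-0.006,0.595]]]'

```text
time_s: 17.52
tool_pos: [0.4854, 0.3133, 0.0893]
tool_rot: [179.3, 1.5, 81.7]
force: [-0.8, -0.4, -1.4]
grip_width: 0.0232
```

```bash
python3 - <<'E'
from h import *
st()
x,y=bw(LB,-20,34);go(x,y,.014,81.8)
E
```

```text
time_s 17.5167
tool_pos [0.4854 0.3133 0.0893]
tool_rot [179.332    1.5226  81.6899]
force [-0.8225 -0.3882 -1.4071]
grip_width 0.0232
qpos [  5.4171  23.7968 -50.7287 100.7623  21.6198  66.0427 -60.5054]
to (np.float64(0.48545385912783157), np.float64(0.31570497052497504), 0.014, 81.8) shift [ 0.0044 -0.0011  0.0752] turn rad -0.002 rows 0.0
```

Lower, release, retreat upward and back (−y board side) and start turning to the push orientation.

Emit:
servo_tool --plan '[[[0.01,0.004,-0.001,0.035,0],[0.01,0.004,-0.001,0.06,0],[0.01,0.004,-0.001,0.072,0],[0.01,0.004,-0.001,0.0755,0],[0.01,0.004,-0.001,0.0755,0],[0.01,0.004,-0.001,0.0755,0],[0.034,0.004,-0.001,0.0755,0],[0.034,0.004,-0.001,0.0755,0],[0.034,0.004,-0.001,0.0755,0],[0.034,0.004,-0.001,0.05,0],[0.034,0.004,-0.001,0.02,0],[0.034,0,0,-0.01,0]]]'

```text
time_s: 18.52
tool_pos: [0.4845, 0.3143, 0.1001]
tool_rot: [179.4, 1.5, 81.8]
force: [1.6, -0.4, 1.0]
grip_width: 0.0338
```

Emit:
servo_tool --plan '[[[0.034,-0.04,-0.03,-0.01,-0.12],[0.034,-0.08,-0.05,-0.02,-0.25],[0.034,-0.1,-0.05,-0.02,-0.25],[0.034,-0.1,-0.05,-0.02,-0.25]]]'

```text
time_s: 18.85
tool_pos: [0.4197, 0.2151, 0.1225]
tool_rot: [179.8, 2.2, 95.7]
force: [0.5, -0.3, 0.1]
grip_width: 0.0339
```

```bash
python3 - <<'E'
from h import *
st()
x,y=bw(LB,-52,34);go(x,y,.09,171.8)
d=cam("wrist");save("w4",d,s=1.2);np.savez("pics/w4.npz",**d)
E
```

```text
time_s 18.85
tool_pos [0.4197 0.2151 0.1225]
tool_rot [179.7522   2.1686  95.7484]
force [ 0.4957 -0.294   0.1408]
grip_width 0.0339
qpos [ 25.0198   5.9537 -58.8278 112.7729   7.8547  65.1464 -31.3214]
to (np.float64(0.4537810197387824), np.float64(0.32026909640355145), 0.09, 171.8) shift [0.1024 0.0444 0.0288] turn rad -1.327 rows 10.6
```

View pics/w4.png

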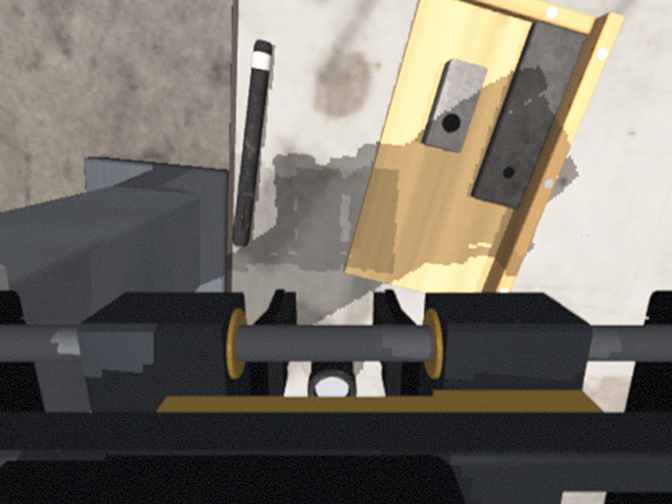

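```bash
python3 - <<'E'
from h import *
d=dict(np.load("pics/w4.npz"))
r=lambda a,b,z:[(-a,b,z),(a,b,z),(a,-b,z),(-a,-b,z)]
p,e=fit(d,r(12,26,23),np.array([(449,58),(488,68),(464,152),(425,142)])/1.2,(.485,.315,-8));print(p,e,inb(LB,p))
p,e=fit(d,r(17,56,16),np.array([(532,20),(588,36),(520,209),(471,194)])/1.2,(.53,.31,-8));print(p,e,inb(LB,p))
E
```

```text
[ 0.48623793  0.31530394 -6.35261746] 2.126595470965853 [-19.2  33.7]
[ 0.53480029  0.31196313 -8.06080998] 3.517987306996673 [29.4 37.3]
```

Emit:
servo_tool --plan '[[[0.02,0.1,0.044,0.02,-1.327],[0.02,0.1,0.044,0.02,-1.327],[0.02,0.1,0.044,0.02,-1.327],[0.02,0.1,0.044,0.02,-1.327],[0.02,0.1,0.044,0.02,-1.327],[0.02,0.1,0.044,0.02,-1.327],[0.02,0.1,0.044,0.02,-1.327],[0.02,0.1,0.044,0.02,-1.327],[0.02,0.1,0.044,0.02,-1.327],[0.02,0.1,0.044,0.02,-1.327],[0.02,0.1,0.044,0.02,-1.327],[0.02,0.1,0.044,0.02,-1.327]]]'

```text
time_s: 19.9
tool_pos: [0.4551, 0.3227, 0.0994]
tool_rot: [-178.3, 0.7, 171.9]
force: [0.5, 0.1, 0.2]
grip_width: 0.0203
```

```bash
python3 - <<'E'
from h import *
st()
x,y=bw(LB,-50,34);go(x,y,.014,171.8)
E
```

```text
time_s 19.9
tool_pos [0.4551 0.3227 0.0994]
tool_rot [-178.3005    0.7418  171.8582]
force [0.4587 0.0716 0.1737]
grip_width 0.0203
qpos [ 17.3261  30.4412 -70.7359 102.5579  32.051   70.8352  19.0199]
to (np.float64(0.45576057220059796), np.float64(0.31998383853614043), 0.014, 171.8) shift [ 0.0001 -0.0001  0.0854] turn rad 0.001 rows 0.0
```

Emit:
servo_tool --plan '[[[0.02,0,0,0.04,0],[0.02,0,0,0.07,0],[0.02,0,0,0.084,0],[0.02,0,0,0.085,0],[0.02,0,0,0.085,0],[0.02,-0.006,0,0.085,0],[0.02,-0.011,0,0.085,0],[0.02,-0.015,0,0.085,0],[0.02,-0.019,0,0.085,0],[0.02,-0.022,0,0.085,0],[0.02,-0.025,0,0.085,0],[0.02,-0.027,0,0.085,0]]]'

```text
time_s: 20.9
tool_pos: [0.4829, 0.3162, 0.015]
tool_rot: [-178.3, 0.7, 171.8]
force: [-1.4, -1.0, 1.0]
grip_width: 0.02
```

Emit:
servo_tool --plan '[[[0.02,-0.001,0,0,0],[0.02,-0.002,0,0,0],[0.02,-0.003,0,0,0],[0.02,-0.004,0,0,0],[0.02,-0.004,0,0,0]]]'

```text
time_s: 21.32
tool_pos: [0.4845, 0.316, 0.0149]
tool_rot: [-178.2, 0.5, 171.9]
force: [-6.5, 1.1, 3.5]
grip_width: 0.0199
```

```bash
python3 - <<'E'
from h import *
st();print(inb(LB,readout.get_obs()["tool_pos"]))
E
```

```text
time_s 21.3167
tool_pos [0.4845 0.316  0.0149]
tool_rot [-178.2434    0.5399  171.8963]
force [-6.5499  1.0964  3.5154]
grip_width 0.0199
qpos [ 12.7004  37.701  -63.3493 103.321   38.8797  64.8176  17.3088]
[-21.   34.2]
```

Emit:
servo_tool --plan '[[[0.02,0.006,0,0,0],[0.02,0.014,0,0,0],[0.02,0.014,0,-0.04,0],[0.06,0.014,0,-0.08,0],[0.06,0.0,-0.04,-0.11,0.1],[0.06,0.0,-0.08,-0.11,0.2],[0.06,0,-0.12,-0.11,0.3],[0.06,0,-0.16,-0.11,0.4],[0.06,0,-0.2,-0.11,0.5],[0.06,0,-0.24,-0.11,0.6],[0.06,0,-0.28,-0.11,0.7],[0.06,0,-0.32,-0.11,0.8]]]'

```text
time_s: 22.32
tool_pos: [0.4379, 0.0004, 0.1343]
tool_rot: [-179.1, 1.9, 125.7]
force: [0.1, -0.4, -0.9]
grip_width: 0.0595
```

```bash
python3 - <<'E'
from h import *
st();go(.4237,-.1883,.12,74)
d=cam("top");save("t2",d,(165,175,305,280),5);np.savez("pics/t2.npz",**d)
E
```

```text
time_s 22.3167
tool_pos [4.379e-01 4.000e-04 1.343e-01]
tool_rot [-179.0855    1.8508  125.7496]
force [ 0.0534 -0.4134 -0.8982]
grip_width 0.0595
qpos [ 70.6428  -5.9668 -71.323  116.5764  -3.9833  65.075   36.8045]
to (0.4237, -0.1883, 0.12, 74) shift [-0.1443 -0.1215  0.0209] turn rad 0.903 rows 7.2
```

View pics/t2.png

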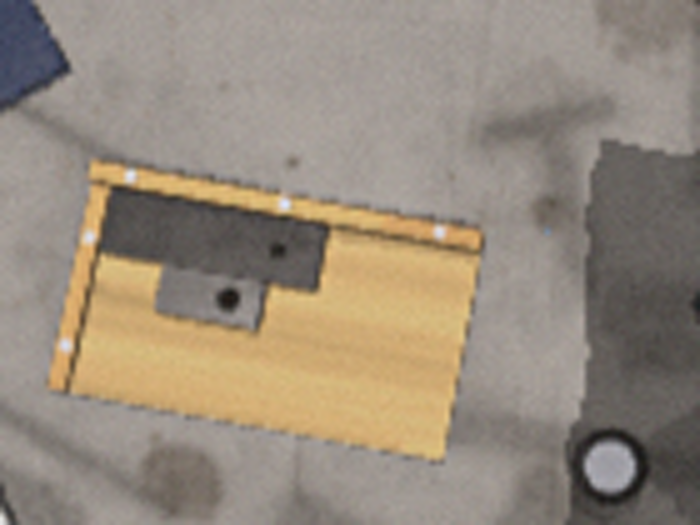

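Emit:
servo_tool --plan '[[[0.06,-0.01,-0.01,0,0.12],[0.06,-0.02,-0.015,0,0.25],[0.06,-0.03,-0.02,0,0.37],[0.06,-0.05,-0.04,0,0.5],[0.06,-0.07,-0.06,0,0.62],[0.06,-0.09,-0.08,0,0.75],[0.06,-0.11,-0.1,0,0.9],[0.06,-0.144,-0.121,0,0.9],[0.06,-0.144,-0.121,0,0.9],[0.06,-0.144,-0.121,0,0.9]]]'

```text
time_s: 23.2
tool_pos: [0.4194, -0.1976, 0.1417]
tool_rot: [179.1, 2.1, 73.2]
force: [0.4, 0.8, -0.2]
grip_width: 0.0601
```

```bash
python3 - <<'E'
from h import *
st();go(.4237,-.1883,.005,74)
d=cam("wrist");save("w5",d,s=1.2);np.savez("pics/w5.npz",**d)
print([np.round(proj(d,(*bw((.4237,-.1883,-16),a,b),.01)),1)*1.2 for a,b in((17,42.5),(17,-42.5),(-17,-42.5),(-17,42.5))])
E
```

```text
time_s 23.2
tool_pos [ 0.4194 -0.1976  0.1417]
tool_rot [179.1059   2.1225  73.157 ]
force [ 0.3585  0.8178 -0.2313]
grip_width 0.0601
qpos [ 86.3313   0.1351 -64.9666 113.7606   2.389   65.1419   3.5547]
to (0.4237, -0.1883, 0.005, 74) shift [ 0.0152 -0.0007  0.1362] turn rad -0.015 rows 0.1
[array([356.28, 167.52]), array([355.92, 276.48]), array([313.2, 277.2]), array([309.72, 168.24])]
```

View pics/w5.png

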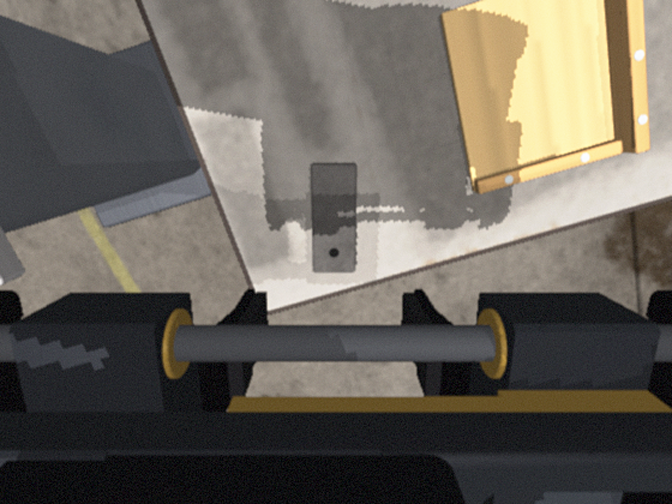

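Emit:
servo_tool --plan '[[[0.05,0.017,-0.001,0.04,-0.015],[0.05,0.017,-0.001,0.08,-0.015],[0.05,0.017,-0.001,0.115,-0.015],[0.05,0.017,-0.001,0.131,-0.015],[0.05,0.017,-0.001,0.136,-0.015],[0.05,0.017,-0.001,0.136,-0.015],[0.05,0.017,-0.001,0.136,-0.015],[0.02,0.017,-0.001,0.136,-0.015],[0.02,0.017,-0.001,0.136,-0.015],[0.02,0.017,-0.001,0.136,-0.015],[0.02,0.017,-0.001,0.136,-0.015],[0.02,0.017,-0.001,0.136,-0.015]]]' --force 30

```text
time_s: 24.25
tool_pos: [0.4248, -0.1855, 0.0061]
tool_rot: [179.1, 2.2, 74.1]
force: [-1.3, -0.1, 6.5]
grip_width: 0.0332
```

Emit:
servo_tool --plan '[[[0.02,0,0,0,0],[0.02,0,0,0,0],[0.02,0,0,-0.03,0],[0.02,0,0,-0.06,0],[0.02,0,0,-0.08,0],[0.02,0,0,-0.08,0]]]'

```text
time_s: 24.75
tool_pos: [0.4268, -0.1829, 0.0893]
tool_rot: [178.8, 2.4, 74.1]
force: [1.5, -0.5, -3.7]
grip_width: 0.0333
```

```bash
python3 - <<'E'
from h import *
st();x,y=bw(SB,4,-4);go(x,y,.09,89.7);go(x,y,.013,89.7)
E
```

```text
time_s 24.75
tool_pos [ 0.4268 -0.1829  0.0893]
tool_rot [178.7588   2.3845  74.1459]
force [ 1.4738 -0.4884 -3.6552]
grip_width 0.0333
qpos [ 84.1134   7.4635 -68.1972 117.1956  10.8483  59.2076  -5.1674]
to (np.float64(0.5933790013136641), np.float64(-0.1413208890243154), 0.09, 89.7) shift [ 0.0853  0.1489 -0.0011] turn rad -0.271 rows 2.2
to (np.float64(0.5933790013136641), np.float64(-0.1413208890243154), 0.013, 89.7) shift [0.0885 0.1473 0.0758] turn rad -0.271 rows 2.2
```

Emit:
servo_tool --plan '[[[0.02,0.02,0.035,-0.005,0],[0.02,0.04,0.07,-0.005,0],[0.02,0.06,0.105,-0.005,-0.09],[0.02,0.085,0.149,-0.005,-0.18],[0.02,0.085,0.149,-0.002,-0.27],[0.02,0.085,0.149,0,-0.27],[0.02,0.085,0.149,0,-0.27]]]'

```text
time_s: 25.33
tool_pos: [0.592, -0.1407, 0.0862]
tool_rot: [179.7, 2.5, 89.6]
force: [-0.2, -0.7, -2.1]
grip_width: 0.0331
```

```bash
python3 - <<'E'
from h import *
st();x,y=bw(SB,4,-4);go(x,y,.013,89.7)
E
```

```text
time_s 25.3333
tool_pos [ 0.592  -0.1407  0.0862]
tool_rot [179.6819   2.5035  89.6195]
force [-0.1646 -0.6698 -2.092 ]
grip_width 0.0331
qpos [ 56.9617  32.191  -61.6132  97.5498  32.8786  69.024  -13.7209]
to (np.float64(0.5933790013136641), np.float64(-0.1413208890243154), 0.013, 89.7) shift [0.0026 0.001  0.0732] turn rad -0.001 rows 0.0
```

Emit:
servo_tool --plan '[[[0.02,0.002,0.001,0.035,0],[0.02,0.002,0.001,0.06,0],[0.02,0.002,0.001,0.07,0],[0.02,0.002,0.001,0.073,0],[0.02,0.002,0.001,0.073,0],[0.02,0.002,0.001,0.073,0],[0.045,0.002,0.001,0.073,0],[0.045,0.002,0.001,0.073,0],[0.045,0.002,0.001,0.073,0],[0.045,0.002,0.001,0.05,0],[0.045,0.002,0.001,0.02,0],[0.02,0.002,0.001,-0.01,0]]]'

```text
time_s: 26.33
tool_pos: [0.5927, -0.138, 0.0971]
tool_rot: [179.7, 2.5, 89.6]
force: [0.9, -0.7, -0.4]
grip_width: 0.0422
```

```bash
python3 - <<'E'
from h import *
st();x,y=bw(SB,4,62);go(x,y,.09,-.3);go(x,y,.013,-.3)
d=cam("top");np.savez("pics/t3.npz",**d)
E
```

```text
time_s 26.3333
tool_pos [ 0.5927 -0.138   0.0971]
tool_rot [179.7137   2.4768  89.6343]
force [ 0.8991 -0.6667 -0.3508]
grip_width 0.0422
qpos [ 57.0559  31.6019 -62.1233  96.9365  32.2235  70.0319 -13.4845]
to (np.float64(0.5937245749265377), np.float64(-0.07532179373598522), 0.09, -0.3) shift [0.0629 0.0006 0.0044] turn rad 1.57 rows 12.6
to (np.float64(0.5937245749265377), np.float64(-0.07532179373598522), 0.013, -0.3) shift [0.0662 0.0002 0.0813] turn rad 1.57 rows 12.6
```

Emit:
servo_tool --plan '[[[0,0.064,0,0,1.57],[0,0.064,0,0,1.57],[0,0.064,0,0,1.57],[0,0.064,0,0,1.57],[0,0.064,0,0,1.57],[0,0.064,0,0,1.57],[0,0.064,0,0,1.57],[0,0.064,0,0,1.57],[0,0.064,0,0,1.57],[0,0.064,0,0,1.57],[0,0.064,0,0,1.57],[0,0.064,0,0,1.57]]]'

```text
time_s: 27.38
tool_pos: [0.5977, -0.0733, 0.1016]
tool_rot: [177.3, -0.7, 3.4]
force: [0.1, 0.6, -0.6]
grip_width: 0.0002
```

```bash
python3 - <<'E'
from h import *
st();x,y=bw(SB,4,62);go(x,y,.012,-.3)
E
```

```text
time_s 27.3833
tool_pos [ 0.5977 -0.0733  0.1016]
tool_rot [177.3492  -0.7235   3.3762]
force [ 0.1469  0.6386 -0.6443]
grip_width 0.0002
qpos [ 40.9089  23.3199 -46.4669  98.2655  21.245   65.9545 -98.5188]
to (np.float64(0.5937245749265377), np.float64(-0.07532179373598522), 0.012, -0.3) shift [-0.0052 -0.0023  0.0895] turn rad 0.064 rows 0.5
```

Emit:
servo_tool --plan '[[[0,-0.005,-0.002,0.04,0.064],[0,-0.005,-0.002,0.075,0.064],[0,-0.005,-0.002,0.088,0.064],[0,-0.005,-0.002,0.09,0.064],[0,-0.005,-0.002,0.09,0.064],[0,-0.005,0.006,0.09,0.064],[0,-0.005,0.012,0.09,0.064],[0,-0.005,0.016,0.09,0.064],[0,-0.005,0.018,0.09,0.064],[0,-0.005,0.02,0.09,0.064],[0,-0.005,0.022,0.09,0.064]]]'

```text
time_s: 28.3
tool_pos: [0.5967, -0.0942, 0.0144]
tool_rot: [177.8, -1.1, -0.2]
force: [-1.7, 12.6, 3.1]
grip_width: 0.0001
```

```bash
python3 - <<'E'
from h import *
st();print(inb(SB,readout.get_obs()["tool_pos"]))
E
```

```text
time_s 28.3
tool_pos [ 0.5967 -0.0942  0.0144]
tool_rot [177.7965  -1.051   -0.1865]
force [-1.6981 12.6052  3.1047]
grip_width 0.0001
qpos [  39.8296   29.0047  -42.6535  102.0184   25.6268   57.3869 -103.3301]
[ 7.1 43.1]
```

Emit:
servo_tool --plan '[[[0,0,-0.01,0,0],[0,0,-0.01,-0.03,0],[0,0,-0.03,-0.07,0],[0.04,-0.04,-0.06,-0.1,0],[0.04,-0.054,-0.06,-0.1,0],[0.04,-0.054,-0.06,-0.1,0]]]'

```text
time_s: 28.8
tool_pos: [0.5393, -0.0267, 0.1142]
tool_rot: [177.6, -1.2, 0.1]
force: [0.9, 0.4, -0.1]
grip_width: 0.0135
```

```bash
python3 - <<'E'
from h import *
st();print(inb(SB,readout.get_obs()["tool_pos"]))
d=cam("wrist");np.savez("pics/w6.npz",**d)
e=cam("top");np.savez("pics/t4.npz",**e)
a=cv2.resize(d["image"][:,:,::-1],None,fx=.9,fy=.9);b=cv2.resize(e["image"][220-40:220+20,350:422,::-1],None,fx=4,fy=4,interpolation=cv2.INTER_CUBIC)
c=np.zeros((378,800,3),np.uint8);c[:,:504]=a;c[:240,508:508+288]=b;cv2.imwrite("pics/w6.png",c)
E
```

```text
time_s 28.8
tool_pos [ 0.5393 -0.0267  0.1142]
tool_rot [ 1.776201e+02 -1.174200e+00  1.220000e-01]
force [ 0.9006  0.4346 -0.051 ]
grip_width 0.0135
qpos [  43.0604   14.4969  -49.9706  106.196    15.0685   64.206  -102.3767]
[-50.7 110.3]
```

View pics/w6.png

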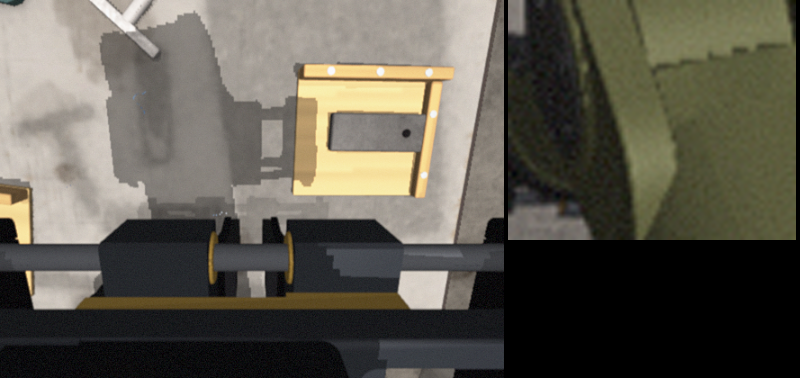

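Emit:
servo_tool --plan '[[[0.04,0.004,0.04,0.02,0],[0.04,0.004,0.08,0.04,0],[0.04,0.004,0.115,0.06,0],[0.04,0.004,0.119,0.08,0],[0.04,0.004,0.119,0.095,0],[0.04,0.004,0.119,0.1,0],[0.04,0.004,0.119,0.1,0]]]'

```text
time_s: 29.48
tool_pos: [0.5464, -0.1519, 0.016]
tool_rot: [177.8, -1.1, -0.1]
force: [-0.9, 0.6, 0.4]
grip_width: 0.0401
```

```bash
python3 - <<'E'
from h import *
st();print(inb(SB,readout.get_obs()["tool_pos"]));x,y=bw(SB,-47,-8);go(x,y,.0115,-.3)
E
```

```text
time_s 29.4833
tool_pos [ 0.5464 -0.1519  0.016 ]
tool_rot [ 1.777663e+02 -1.059900e+00 -6.320000e-02]
force [-0.871   0.5774  0.4487]
grip_width 0.0401
qpos [ 47.9688  24.3419 -42.7666 107.4733  22.5879  54.9088 -95.2629]
[-42.9 -14.9]
to (np.float64(0.5423587565537196), np.float64(-0.1450538000379027), 0.0115, -0.3) shift [-0.0042 -0.007   0.0041] turn rad 0.004 rows 0.0
```

Emit:
servo_tool --plan '[[[0.04,-0.002,-0.007,0.004,0],[0.04,-0.002,-0.007,0.004,0],[0.04,0.008,-0.007,0.004,0],[0.04,0.015,-0.007,0.004,0],[0.04,0.021,-0.007,0.004,0],[0.04,0.027,-0.007,0.004,0],[0.04,0.032,-0.007,0.004,0],[0.04,0.036,-0.007,0.004,0],[0.04,0.04,-0.007,0.004,0],[0.04,0.043,-0.007,0.004,0]]]'

```text
time_s: 30.32
tool_pos: [0.5898, -0.1452, 0.0124]
tool_rot: [177.8, -1.0, -0.1]
force: [-3.1, 0.2, 3.2]
grip_width: 0.04
```

Emit:
servo_tool --plan '[[[0.04,0.002,0,0,0],[0.04,0.003,0,0,0],[0.04,0.004,0,0,0],[0.04,0.005,0,0,0],[0.04,0.006,0,0,0],[0.04,0.006,0,0,0]]]'

```text
time_s: 30.82
tool_pos: [0.5936, -0.1452, 0.0122]
tool_rot: [177.8, -0.8, -0.1]
force: [-9.4, 1.2, 7.5]
grip_width: 0.04
```

```bash
python3 - <<'E'
from h import *
st();print(inb(SB,readout.get_obs()["tool_pos"]))
E
```

```text
time_s 30.8167
tool_pos [ 0.5936 -0.1452  0.0122]
tool_rot [ 1.777551e+02 -7.665000e-01 -9.210000e-02]
force [-9.3815  1.2349  7.4941]
grip_width 0.04
qpos [ 43.2231  29.5813 -41.1904 101.0034  25.3039  57.4762 -98.0554]
[ 4.3 -7.9]
```

Emit:
servo_tool --plan '[[[0.04,-0.008,0,0,0],[0.04,-0.008,0,-0.03,0],[0,0,-0.03,-0.05,0],[0,0.022,-0.065,-0.05,0],[0,0.022,-0.068,-0.05,0],[0,0.022,-0.068,-0.03,0],[0,0.022,-0.068,-0.005,0],[0,0.022,-0.068,0.001,0],[0,0.022,-0.068,0.001,0],[0,0.022,-0.06,0.001,0],[0,0.022,-0.055,0.001,0],[0,0.022,-0.052,0.001,0]]]'

```text
time_s: 31.82
tool_pos: [0.6161, -0.0937, 0.0099]
tool_rot: [177.8, -0.8, -0.2]
force: [1.0, 4.6, -0.4]
grip_width: 0.0007
```

Emit:
servo_tool --plan '[[[0,0,0.001,0,0],[0,0,0.002,0,0],[0,0,0.003,0,0],[0,0,0.004,0,0],[0,0,0.005,0,0],[0,0,0.005,0,0]]]'

```text
time_s: 32.32
tool_pos: [0.6162, -0.0937, 0.0101]
tool_rot: [178.2, -0.9, -0.0]
force: [-0.2, 8.4, -0.2]
grip_width: 0.0006
```

```bash
python3 - <<'E'
from h import *
st();print(inb(SB,readout.get_obs()["tool_pos"]))
E
```

```text
time_s 32.3167
tool_pos [ 0.6162 -0.0937  0.0101]
tool_rot [ 1.781899e+02 -8.590000e-01 -3.460000e-02]
force [-0.1587  8.4163 -0.1646]
grip_width 0.0006
qpos [  38.2011   31.4048  -41.6782   99.111    26.2138   58.2639 -103.2505]
[26.6 43.7]
```

Emit:
servo_tool --plan '[[[0,0,-0.01,0,0],[0,0,-0.01,-0.03,0],[0.07,0,-0.02,-0.07,0],[0.07,-0.02,-0.05,-0.11,-0.12],[0.07,-0.05,-0.09,-0.12,-0.24],[0.07,-0.08,-0.13,-0.12,-0.36],[0.07,-0.12,-0.16,-0.12,-0.48],[0.07,-0.15,-0.18,-0.12,-0.6],[0.07,-0.17,-0.19,-0.12,-0.7],[0.07,-0.187,-0.2,-0.12,-0.8],[0.07,-0.187,-0.2,-0.12,-0.9],[0.07,-0.187,-0.2,-0.12,-1]]]'

```text
time_s: 33.32
tool_pos: [0.4266, 0.1099, 0.1212]
tool_rot: [178.0, 1.3, 57.6]
force: [1.6, -0.7, -0.0]
grip_width: 0.0588
```

```bash
python3 - <<'E'
from h import *
st();go(.4289,.107,.006,60)
d=dict(np.load("pics/w3.npz"));print(px(d,297/1.2,108/1.2,.038))
d=dict(np.load("pics/w4.npz"));print(px(d,332/1.2,384/1.2,.038))
d=dict(np.load("pics/w1.npz"));print(px(d,338/1.2,24/1.2,.038))
d=cam("top");np.savez("pics/t5.npz",**d);save("t5",d,(270,165,430,285),5)
E
```

```text
time_s 33.3167
tool_pos [0.4266 0.1099 0.1212]
tool_rot [178.0102   1.2935  57.6407]
force [ 1.6166 -0.6527 -0.0473]
grip_width 0.0588
qpos [ 47.2035  -2.1936 -64.8464 117.2984   0.4139  63.3458 -50.1533]
to (0.4289, 0.107, 0.006, 60) shift [ 0.0014 -0.0005  0.1153] turn rad -0.041 rows 0.3
[0.42835244 0.1108861  0.038     ]
[0.4282204 0.1174421 0.038    ]
[0.42868648 0.10804858 0.038     ]
```

View pics/t5.png

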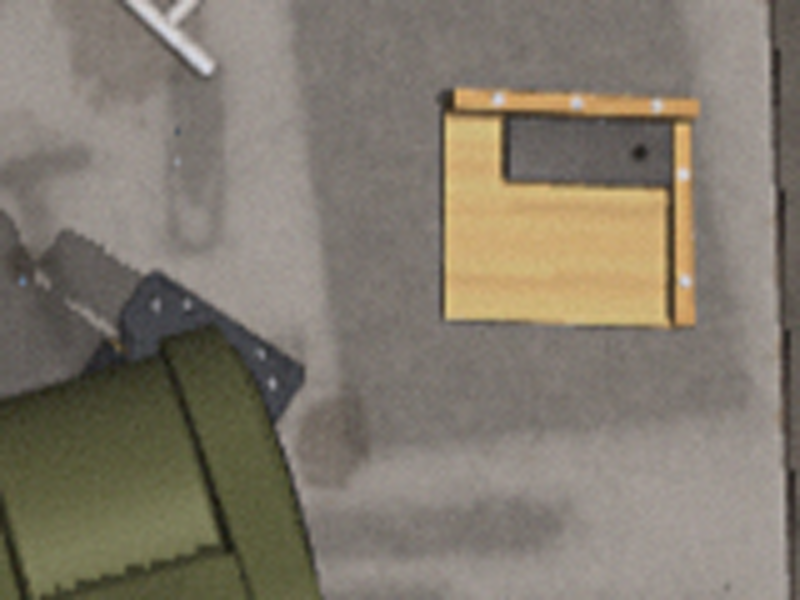

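Emit:
servo_tool --plan '[[[0.07,0.002,0,0.035,-0.04],[0.07,0.002,0,0.07,-0.04],[0.07,0.002,0,0.1,-0.04],[0.07,0.002,0,0.111,-0.04],[0.07,0.002,0,0.113,-0.04],[0.07,0.002,0,0.113,-0.04],[0.02,0.002,0,0.113,-0.04],[0.02,0.002,0,0.113,-0.04],[0.02,0.002,0,0.113,-0.04],[0.02,0.002,0,0.113,-0.04],[0.02,0.002,0,0.113,-0.04],[0.02,0.002,0,0.113,-0.04]]]' --force 12

```text
time_s: 34.37
tool_pos: [0.4305, 0.1071, 0.0088]
tool_rot: [178.1, 1.3, 60.1]
force: [-0.7, -0.4, 0.6]
grip_width: 0.0378
```

Emit:
servo_tool --plan '[[[0.02,0,0,0,0],[0.02,0,0,0,0],[0.02,0,0,-0.02,0],[0.02,0,0,-0.05,0],[0.02,0,0,-0.08,0],[0.02,0,0,-0.1,0],[0.02,0,0,-0.1,0]]]'

```text
time_s: 34.95
tool_pos: [0.4317, 0.1115, 0.1123]
tool_rot: [177.7, 1.2, 60.1]
force: [1.4, 1.1, -1.4]
grip_width: 0.0369
```

```bash
python3 - <<'E'
from h import *
st();x,y=bw(SB,-25,-8);go(x,y,.11,-.3)
E
```

```text
time_s 34.95
tool_pos [0.4317 0.1115 0.1123]
tool_rot [177.6556   1.1828  60.0918]
force [ 1.3698  1.0697 -1.3908]
grip_width 0.0369
qpos [ 5.025140e+01 -1.037000e-01 -6.891570e+01  1.175123e+02  2.770300e+00
  6.188750e+01 -4.984090e+01]
to (np.float64(0.564358454983163), np.float64(-0.14516899124219393), 0.11, -0.3) shift [-0.1562  0.2426  0.0155] turn rad 1.054 rows 8.4
```

Emit:
servo_tool --plan '[[[0.02,-0.01,0.02,0,0.12],[0.02,-0.03,0.05,0,0.24],[0.02,-0.05,0.08,0,0.36],[0.02,-0.07,0.11,0,0.48],[0.02,-0.095,0.145,0.005,0.6],[0.02,-0.12,0.18,0.01,0.72],[0.02,-0.14,0.215,0.015,0.84],[0.02,-0.156,0.242,0.015,0.96],[0.02,-0.156,0.242,0.015,1.054],[0.02,-0.156,0.242,0.015,1.054],[0.02,-0.156,0.242,0.015,1.054]]]'

```text
time_s: 35.87
tool_pos: [0.5633, -0.1438, 0.109]
tool_rot: [177.9, -1.3, -0.1]
force: [0.4, 0.9, 0.1]
grip_width: 0.0366
```

```bash
python3 - <<'E'
from h import *
st();x,y=bw(SB,-14,-8);go(x,y,.0155,-.3)
E
```

```text
time_s 35.8667
tool_pos [ 0.5633 -0.1438  0.109 ]
tool_rot [ 1.77897e+02 -1.33010e+00 -7.55000e-02]
force [0.3544 0.8868 0.0906]
grip_width 0.0366
qpos [ 51.4709  19.9769 -48.323  101.3361  18.5997  64.7139 -92.9344]
to (np.float64(0.5753583041978847), np.float64(-0.14522658684433953), 0.0155, -0.3) shift [ 0.0098 -0.002   0.0938] turn rad 0.004 rows 0.0
```

Emit:
servo_tool --plan '[[[0.02,0.01,-0.002,0.035,0],[0.02,0.01,-0.002,0.065,0],[0.02,0.01,-0.002,0.085,0],[0.02,0.01,-0.002,0.092,0],[0.02,0.01,-0.002,0.094,0],[0.02,0.01,-0.002,0.094,0],[0.02,0.01,-0.002,0.094,0]]]'

```text
time_s: 36.45
tool_pos: [0.5761, -0.1446, 0.0162]
tool_rot: [177.9, -1.4, 0.0]
force: [0.1, -0.4, 0.3]
grip_width: 0.0369
```

Emit:
servo_tool --plan '[[[0.02,0.002,0,0,0],[0.02,0.004,0,0,0],[0.02,0.005,0,0,0],[0.02,0.006,0,0,0],[0.02,0.007,0,0,0],[0.02,0.007,0,0,0]]]'

```text
time_s: 36.95
tool_pos: [0.5833, -0.1446, 0.0165]
tool_rot: [177.9, -1.4, 0.0]
force: [0.3, -0.6, -0.5]
grip_width: 0.0365
```

```bash
python3 - <<'E'
from h import *
st();print(inb(SB,readout.get_obs()["tool_pos"]))
E
```

```text
time_s 36.95
tool_pos [ 0.5833 -0.1446  0.0165]
tool_rot [ 1.778762e+02 -1.420500e+00  4.200000e-02]
force [ 0.3347 -0.6282 -0.5022]
grip_width 0.0365
qpos [ 46.4731  28.6391 -44.3204 102.8587  25.9736  56.8945 -98.3951]
[-6.1 -7.3]
```

Emit:
servo_tool --plan '[[[0.02,0.0,0,0.001,0],[0.02,0.001,0,0.001,0],[0.02,0.002,0,0.001,0],[0.02,0.003,0,0.001,0],[0.02,0.003,0,0.001,0]]]'

```text
time_s: 37.37
tool_pos: [0.5856, -0.1447, 0.0153]
tool_rot: [177.9, -1.3, 0.0]
force: [-2.2, -0.3, 1.1]
grip_width: 0.0368
```

```bash
python3 - <<'E'
from h import *
st();print(inb(SB,readout.get_obs()["tool_pos"]))
E
```

```text
time_s 37.3667
tool_pos [ 0.5856 -0.1447  0.0153]
tool_rot [ 1.778718e+02 -1.308400e+00  3.650000e-02]
force [-2.2335 -0.2991  1.0565]
grip_width 0.0368
qpos [ 46.1685  29.0295 -44.164  102.4745  26.1818  57.0715 -98.5422]
[-3.8 -7.4]
```

Emit:
servo_tool --plan '[[[0.045,0,0,0,0],[0.06,0,0,0,0],[0.06,0,0,0,0],[0.06,0,0,0,0],[0.06,0,0,-0.02,0],[0.06,0,0,-0.05,0],[0.06,0,0,-0.08,0],[0.06,-0.03,0,-0.11,0],[0.06,-0.06,-0.04,-0.11,0],[0.06,-0.09,-0.08,-0.11,0],[0.06,-0.1,-0.12,-0.11,0],[0.06,-0.1,-0.14,-0.11,0]]]'

```text
time_s: 38.37
tool_pos: [0.4807, 0.0004, 0.1176]
tool_rot: [177.7, -1.3, -0.0]
force: [1.4, 1.1, 0.6]
grip_width: 0.0602
```

```bash
python3 - <<'E'
from h import *
st()
d=cam("wrist");e=cam("top");np.savez("pics/w7.npz",**d);np.savez("pics/t7.npz",**e)
a=cv2.resize(d["image"][0:250,250:,::-1],None,fx=1.29,fy=1.29,interpolation=cv2.INTER_CUBIC);b=cv2.resize(e["image"][180:235,355:420,::-1],None,fx=6,fy=6,interpolation=cv2.INTER_CUBIC)
c=np.zeros((340,800,3),np.uint8);c[:a.shape[0],:a.shape[1]]=a[:340];c[:330,405:795]=b;cv2.imwrite("pics/w7.png",c)
E
```

```text
time_s 38.3667
tool_pos [4.807e-01 4.000e-04 1.176e-01]
tool_rot [ 1.777139e+02 -1.270100e+00 -2.260000e-02]
force [1.4362 1.1431 0.5657]
grip_width 0.0602
qpos [  50.359     5.6503  -57.0576  113.4368    8.0574   62.7098 -100.2284]
```

View pics/w7.png

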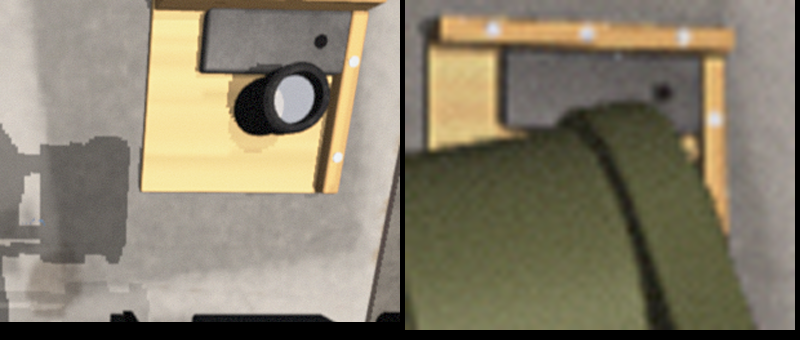

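```bash
python3 - <<'E'
from h import *
x,y=bw(SB,-48,-7.4);go(x,y,.1,-.3);go(x,y,.014,-.3)
E
```

```text
to (np.float64(0.541361911839771), np.float64(-0.14444857229872282), 0.1, -0.3) shift [0.0574 0.1497 0.0252] turn rad 0.015 rows 0.1
to (np.float64(0.541361911839771), np.float64(-0.14444857229872282), 0.014, -0.3) shift [0.0554 0.1464 0.1111] turn rad 0.015 rows 0.1
```

Emit:
servo_tool --plan '[[[0,0.02,0.04,0,0.015],[0,0.04,0.08,0,0.015],[0,0.05,0.12,0.01,0.015],[0,0.055,0.146,0.03,0.015],[0,0.055,0.146,0.06,0.015],[0,0.055,0.146,0.09,0.015],[0,0.055,0.146,0.108,0.015],[0,0.055,0.146,0.11,0.015],[0,0.055,0.146,0.11,0.015],[0,0.06,0.146,0.11,0.015]]]'

```text
time_s: 39.3
tool_pos: [0.5463, -0.1442, 0.0161]
tool_rot: [177.8, -1.4, -0.3]
force: [0.3, 1.0, 1.6]
grip_width: 0.0036
```

```bash
python3 - <<'E'
from h import *
st();print(inb(SB,readout.get_obs()["tool_pos"]))
E
```

```text
time_s 39.3
tool_pos [ 0.5463 -0.1442  0.0161]
tool_rot [177.837   -1.4331  -0.2935]
force [0.2799 1.0144 1.5671]
grip_width 0.0036
qpos [ 50.1378  24.9272 -46.1549 107.9748  24.2876  54.9417 -97.5017]
[-43.1  -7.1]
```

Emit:
servo_tool --plan '[[[0,0.004,0,0,0],[0,0.007,0,0,0],[0,0.008,0,0,0],[0,0.009,0,0,0],[0,0.01,0,0,0],[0,0.011,0,0,0],[0,0.011,0,0,0]]]'

```text
time_s: 39.88
tool_pos: [0.5572, -0.1443, 0.0164]
tool_rot: [177.8, -1.4, -0.3]
force: [-0.6, -0.4, -0.1]
grip_width: 0.0007
```

Emit:
servo_tool --plan '[[[0,0.001,0,0,0],[0,0.0015,0,0,0],[0,0.002,0,0,0],[0,0.002,0,0,0]]]'

```text
time_s: 40.22
tool_pos: [0.5576, -0.1444, 0.0161]
tool_rot: [177.8, -1.2, -0.3]
force: [-4.9, 0.7, 4.2]
grip_width: 0.0006
```

```bash
python3 - <<'E'
from h import *
st();print(inb(SB,readout.get_obs()["tool_pos"]))
E
```

```text
time_s 40.2167
tool_pos [ 0.5576 -0.1444  0.0161]
tool_rot [177.8146  -1.2107  -0.3174]
force [-4.8638  0.7082  4.1818]
grip_width 0.0006
qpos [ 48.94    26.2759 -45.6457 106.2424  25.0248  55.8519 -98.0982]
[-31.8  -7.3]
```

Emit:
servo_tool --plan '[[[0,-0.003,0,0,0],[0,-0.012,0,0,0],[0,-0.014,0,-0.03,0],[0,-0.014,0,-0.07,0],[0,-0.014,0,-0.11,0],[0,-0.03,-0.03,-0.13,0],[0,-0.06,-0.07,-0.13,0],[0,-0.07,-0.11,-0.13,0],[0,-0.08,-0.15,-0.13,0],[0,-0.08,-0.19,-0.13,0],[0,-0.08,-0.21,-0.13,0],[0,-0.08,-0.21,-0.13,0]]]'

```text
time_s: 41.22
tool_pos: [0.4754, 0.0775, 0.1366]
tool_rot: [177.9, -1.3, 0.2]
force: [-0.3, 0.0, -0.0]
grip_width: 0.0004
```

```bash
python3 - <<'E'
from h import *
st()
d=cam("top");np.savez("pics/t8.npz",**d)
im=d["image"][:,:,::-1]
a=cv2.resize(im[178:258,160:274],None,fx=3.5,fy=3.5,interpolation=cv2.INTER_CUBIC);b=cv2.resize(im[178:238,350:420],None,fx=5,fy=5,interpolation=cv2.INTER_CUBIC)
e=cam("side");np.savez("pics/s8.npz",**e);s=cv2.resize(e["image"][160:225,260:400,::-1],None,fx=4,fy=4,interpolation=cv2.INTER_CUBIC)
c=np.zeros((590,800,3),np.uint8);c[:280,:399]=a;c[:300,405:755]=b;c[305:565,:560]=s;cv2.imwrite("pics/f.png",c)
E
```

```text
time_s 41.2167
tool_pos [0.4754 0.0775 0.1366]
tool_rot [177.896   -1.3407   0.2297]
force [-0.3231  0.0334 -0.0247]
grip_width 0.0004
qpos [  46.5874    5.1894  -62.3995  111.7823    7.6917   65.2707 -108.6699]
```

View pics/f.png

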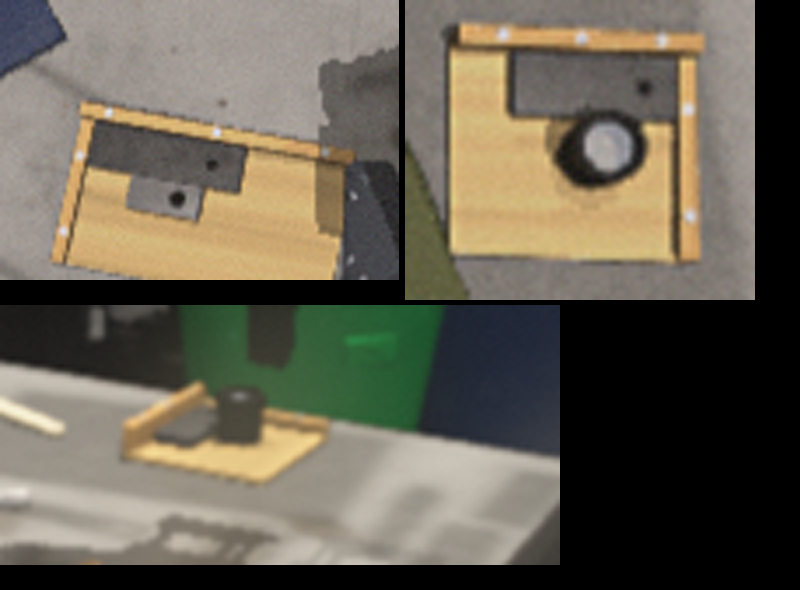

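```bash
python3 -c "
from h import *
env.sign_off()"
```

```text
the job is handed in; nothing more can be done
```

Both kits are made up and handed in, the long board first and then the short one. The last check was at 41.2 s of the 128 s allowed.

- **Long board:** I pushed the long bar to the low fence, then to the tall fence, then pressed its end again. It stopped moving at about 15 N on the low fence and 12 N on the tall fence. The quoin went in after that, with its long side to the bar. It stopped at 6.5 N, and measured before that final push it was about 4 mm off the bar's middle.
- **Short board:** I pushed the short bar home the same way. It stopped at about 9 N on the tall fence and 8 N on the low fence. The loupe was then stood upright against the bar near its middle, released and nudged until it stopped at 4.9 N.
- **Final pictures:** Both bars sit flat in their corners with the quoin and loupe against them, and the gripper is clear and touching nothing. I never moved near the key or the note book. The gripper passed close to the pen but did not visibly disturb it, though I took no last close look at these three.

**Checks that disagreed:**
- Wrist-camera positions differed from the top camera by 2–4 mm, and by about 9 mm in one loupe reading. I relied on contact forces for the final fits.
- My first end push on the long bar was too high and may have caught its top edge, so I repeated it lower down.
- The tool picked up about 2° of tilt during the job, with no visible effect.

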